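# Recharge the washing machine's anti-scale doser

## Robot

A 6-joint arm with a two-finger parallel gripper is mounted at the origin on the work surface. World frame = base frame: x ahead of the robot, y to its left, z up, the work surface at z = 0. Lengths are in m, angles in rad, forces in N, time in s.
With the tool pointing down it reaches from about 0.325 to 0.85 m from the base axis. Payload 15.5 kg.
Tool frame: the origin (TCP) lies at the very end of the fingers, on their centre line; the grasp point (between the pads) lies 19 mm behind it (env.hold_point_z is the distance from the TCP to the grasp point, in m); z points along the fingers, y is the line along which they close (so a half turn about z gives the same grasp; the last joint's range is limited). The gripper opens to 91 mm and grips with 3 to 60 N. Pads are 32 mm wide; open, the fingers measure 118 mm over their backs; the gripper's body (76 mm by 178 mm) begins 60 mm behind the grasp point.
Start: joints at [1.101, 0.494, 1.345, -0, 1.302, -0.096], TCP at [0.229, 0.582, 0.214] pointing down, gripper open.
Joint ranges: [-2.91, 2.91], [-0.82, 2.16], [0.22, 2.67], [-1.22, 4.37], [0.12, 2.79], [-3.08, 3.08]. Speed limits (rad/s): [1.89, 1.89, 2.57, 3.01, 3.01, 3.01].

## Interface

Orientations are given as [roll, pitch, yaw] about the fixed x, y, z axes, in that order (R = Rz(yaw) Ry(pitch) Rx(roll)).
In Python, from rig import telemetry, eyes, workorder, env gives the robot as it stands. The module is installed in compiled form; this text tells all that it offers.
- The arm moves only by the tool carry_out, never from a script. Its argument "deltas" is a list of rows, each an object of numbers: "hand": the finger opening in mm, from 0 to 91.2; "tx", "ty", "tz": the shift along the tool's x, y, z in mm; "roll": the turn about the tool's z in degrees. A call has 1 to 10 rows; each row shifts and turns the commanded pose from where the row before left it, along the tool's axes as they then stand; what a row does not reach is not made up. A row lasts 1/12 s, in which the tool goes at most 41.7 mm and 7.16 degrees, less where a joint would pass 70% of its speed; a pose out of reach is approached as far as the arm can. A call with a gripper value outside its range is refused whole. The fingers move at their own pace and stop on an object; the grip force is fixed at half the most. Time passes only in rows, so rows that do not move let the fingers close. It gives the time, the measured TCP pose, the force, the opening and the grip force at its end, in the units of the state.
- telemetry.get_state(): the state, without advancing time (a new reading comes with each control period).
- eyes.camera(name): name is "scene" or "top" or "wrist"; returns a dict with "color" (384x512x3 uint8, red, green, blue), "fx", "fy", "cx", "cy" (pixels), "dist_coeffs" ([k1, k2, p1, p2, k3] as OpenCV has them; the pictures are not rectified), "R" (3x3) and "t" (3): a world point X has camera coordinates R X + t; the wrist camera has in their place "mount" (4x4, takes a point from camera to tool coordinates, whose origin is the TCP and whose axes are the flange's). Camera axes: x right, y down, z forward; pixel columns grow to the right and rows downward; lengths in m; the calibration is good to about 2 mm. A picture is of the moment at which its call begins: read the wrist's pose just before it. There is no depth.
- workorder.hand_in(): hands the job in; it is judged then, once.
Trained networks look in a picture, given as the dict that the camera call returned (one of the last four; its "shot" number tells which), for a name from the list of things; names that differ only in an ending like _2 or _b are one class to them, and where a whole thing is asked for, a point or a joint stands for the part that bears it (a point fixed in the world has none). Each returns a list of dicts, best first, with "p" (0 to 1); they miss things now and then, are a little off and sometimes report something else, mostly with a low value. They report only what shows in the picture. A call takes as long as a camera call. They do not tell look-alikes from the thing itself.
- eyes.regions_of(picture, name): "pixels" (384x512 bool, what is visible of it) and "at" ([column, row] in pixels, amid what is visible of it).
The state is a dict: "clock": time; "q": joint angles; "qd": joint speeds; "tau": joint torques, N m; "ee_pos": TCP position; "tcp_rot": TCP orientation; "ft_force": force on the tool from outside, world axes, zero at the start; "ft_torque": the same for the moment, N m; "finger_gap": finger opening in m; "finger_force": force on a finger pad.
Only numpy, scipy, OpenCV 4.12 (cv2) and the standard library are available. Lean on these libraries where they do the work, as an engineer would, in place of code of your own. Each camera call takes 0.05 s, during which the arm holds its last target. There are 200 camera calls.

## Task

Recharge the anti-scale doser on the laundry counter: stand the small cup in the middle of the doser's base, put every tablet from the pocket tray into the cup, then lower the white outer shell over the cup so that its two lugs pass down through the base's two slots, and turn it clockwise (seen from above) until it stops, so that it is locked. Also push the spent filter disc off the far edge of the counter so that it falls into the waste bin below, sliding it without lifting it. Leave the bottle, jar and bowl alone.

Things in the scene. Friction and masses are not known exactly. Their poses are not given: they have to be found in the camera images.
- base: Doser base, fixed to the counter: round grey dish 98 mm across, 17 mm high; origin at the centre of its underside, z up. Inner floor 4 mm above the counter. In its middle a low ring (45 mm inside, 50 mm outside diameter, top 7 mm above the counter) locates the cup. On its +x and -x sides are a slot and a brass hose tail (14 mm thick, reaching 75 mm from the centre).
- base_slot (a point): Middle of the base's +x slot, 37 mm from the base's axis, 17 mm above the counter. The rim's metal lip (12 to 17 mm up) juts in to 69 mm diameter and is broken by this slot and its twin at -x, each about 25 mm wide. Lugs lowered through them run in the channel (85 mm across) under the lip: clockwise from above about 65 degrees to a firm stop, the other way only about 15.
- shell_center (a point): Centre of the white outer shell, loose, hollow, open below: on its axis, 44.5 mm above its foot, z up; 110 g. Skirt 62 mm outside, 56 mm inside diameter, 64 mm tall, 59 mm deep inside. Starts upright. Two lugs on +x and -x at the foot. The same after half a turn. Seated in the base its foot is 4 mm above the counter; standing on the lip, lugs off the slots, 17 mm.
- shell_grip (a point): Middle of the bar grip on the shell's flat top, 76.5 mm above its foot: bar 48 mm long (along the shell's x), 16 mm wide (along y), from 64 to 89 mm above the foot.
- shell_lug (a point): Middle of the shell's +x lug, 33 mm from its axis, 3 mm above its foot; its twin is at -x. Each is 16 mm wide and 6 mm high; 76 mm over both.
- cup_center (a point): Centre (25 mm above the foot) of the loose open cup: grey plastic, 39 mm outside diameter, 50 mm high, wall 3 mm, floor 3 mm, open at the top, 60 g, z up. It starts upright and empty on the counter; stood in the base its foot is 4 mm above the counter.
- tray: Pocket tray, fixed to the counter: black plate 100 mm (its x) by 130 mm (its y), 9 mm thick, origin at the centre of its underside. Four pockets, 19 by 15 mm and 4 mm deep, at x = +-24 mm, y = +-33 mm. Two to four hold a tablet.
- disc_center (a point): Centre of the spent filter disc: loose, flat, 90 mm diameter, 16 mm thick, 90 g, lying flat on the counter, z up; the point is 8 mm above its underside. The counter's far edge is straight, along y, at x = 0.66.
- bin_mouth (a point): A point in the open mouth of the waste bin that stands on legs below the far edge, midway across its width and 30 mm in from its side towards the robot: mouth 300 mm (x) by 440 mm (y), 50 mm below the counter top; the bin is 150 mm deep. Fixed.
- softener: Bystander: white bottle 76 mm across, 190 mm high; origin under its centre.
- jar: Bystander: glass jar 60 mm across, 70 mm high; origin under its centre.
- soapbowl: Bystander: white bowl 80 mm across, 30 mm high; origin under its centre.
- tab0_center (a point): Centre (half-way up) of a loose white tablet, which may be absent: 16 mm (its x) by 12 mm (its y) by 12 mm high, 12 g. It starts flat in a tray pocket, its axes along the tray's, standing 8 mm out of the pocket. It may come to rest any way up in the cup.
- tab1_center (a point): Centre (half-way up) of a loose white tablet, which may be absent: 16 mm (its x) by 12 mm (its y) by 12 mm high, 12 g. It starts flat in a tray pocket, its axes along the tray's, standing 8 mm out of the pocket. It may come to rest any way up in the cup.
- tab2_center (a point): Centre (half-way up) of a loose white tablet, which may be absent: 16 mm (its x) by 12 mm (its y) by 12 mm high, 12 g. It starts flat in a tray pocket, its axes along the tray's, standing 8 mm out of the pocket. It may come to rest any way up in the cup.
- tab3_center (a point): Centre (half-way up) of a loose white tablet, which may be absent: 16 mm (its x) by 12 mm (its y) by 12 mm high, 12 g. It starts flat in a tray pocket, its axes along the tray's, standing 8 mm out of the pocket. It may come to rest any way up in the cup.
Things that resemble listed ones, but are neither listed nor needed, are in the scene too. What is shaped like the part that bears shell_center but pink or yellow is not meant.

How it is judged:
On the way, in this order (a step that is already met when the one before it is completed fails the run):
1. the cup stands in the base's locating ring with every tablet inside it (horizontal distance between cup_center and base below 0.006 m and z of cup_center in the frame of base below 0.032 m and angle between cup_center's own z axis and vertical below 0.12 rad and horizontal distance between each of tab0_center, tab1_center, tab2_center, tab3_center and cup_center below 0.02 m and z of tab0_center in the frame of cup_center between -0.022 and 0.034 m and z of tab1_center in the frame of cup_center between -0.022 and 0.034 m and z of tab2_center in the frame of cup_center between -0.022 and 0.034 m and z of tab3_center in the frame of cup_center between -0.022 and 0.034 m), for 0.2 s.
2. the shell is down in the base over the cup and turned to lock (horizontal distance between shell_center and base below 0.006 m and z of shell_center in the frame of base below 0.0515 m and angle between shell_center's own z axis and vertical below 0.1 rad and angle between the x axis of shell_center and the x axis of base, either way round above 0.87 rad), for 0.2 s.
At the end, for the whole second after the job is handed in: Cup upright on the base's floor within 6 mm of its centre, all tablets in it; shell over it, upright, within 6 mm of centre, foot at most 7 mm above the counter, turned at least 50 degrees from the slots; disc at rest inside the bin; bottle, jar and bowl moved less than 25 mm (all of step 1 and all of step 2 and x of disc_center in the frame of bin_mouth between -0.03 and 0.27 m and y of disc_center in the frame of bin_mouth between -0.22 and 0.22 m and z of disc_center in the frame of bin_mouth below -0.03 m and linear speed of disc below 0.05 m/s and linear speed of shell below 0.02 m/s and distance of each of softener, jar, soapbowl from where it was at the start of the episode below 0.025 m); the robot touches nothing.
It fails at once if the spent disc is lifted off the counter (its centre more than 45 mm high) (height (world z) of disc_center above 0.045 m).
It fails at once if the bottle is moved more than 25 mm (distance of softener from where it was at the start of the episode above 0.025 m).
It fails at once if the jar is moved more than 25 mm (distance of jar from where it was at the start of the episode above 0.025 m).
It fails at once if the bowl is moved more than 25 mm (distance of soapbowl from where it was at the start of the episode above 0.025 m).
Of tab0, tab1, tab2, tab3 only 2 to 4 are there at a start; the rules pass over those that are not, and their reading is None.
At some moment in a run one of disc may be knocked a few centimetres aside while the robot is not near it.
It also fails if it takes over 210 s, if anything falls off the work surface, if the arm or the gripper's body presses on something with over 40 N, if the wrist force passes 120 N, or if a joint passes its speed limit or range.

## Working session

There is one attempt and no reset: what is moved stays moved. The work goes in short steps, Python scripts to look and compute and a tool call to move; the robot and the scene stay as the last step left them, time stands still between calls to the robot, and variables do not carry over. Pictures are saved under pics/ and viewed, at most 14 in all, crops included, and the job is handed in when it is done.

Besides the shell and the picture viewer there is one more tool, called after "Emit:" as name(argument=value, ...) on one line, values as JSON. carry_out: Moves the arm, as the interface text tells. Its arguments: {"type":"object","properties":{"deltas":{"type":"array"}},"required":["deltas"]}

```bash
mkdir -p pics
cat > h.py <<'E'
import numpy as np, cv2
from rig import telemetry, eyes, workorder, env
from scipy.spatial.transform import Rotation as Ro
def st(): return telemetry.get_state()
def tool():
    s=st(); T=np.eye(4); T[:3,:3]=Ro.from_euler('xyz',s['tcp_rot']).as_matrix() if np.size(s['tcp_rot'])==3 else np.array(s['tcp_rot']); T[:3,3]=s['ee_pos']; return T
def shot(name):
    T=tool(); c=eyes.camera(name)
    if 'mount' in c:
        M=T@np.array(c['mount']); c['_R']=M[:3,:3].T; c['_t']=-M[:3,:3].T@M[:3,3]
    else: c['_R']=np.array(c['R']); c['_t']=np.array(c['t'])
    return c
def K(c): return np.array([[c['fx'],0,c['cx']],[0,c['fy'],c['cy']],[0,0,1.]])
def ray(c,px,z):
    px=np.array(px,float).reshape(-1,1,2)
    u=cv2.undistortPoints(px,K(c),np.array(c['dist_coeffs'],float))[:,0]
    d=np.c_[u,np.ones(len(u))]@c['_R']; o=-c['_R'].T@c['_t']
    return o+d*((z-o[2])/d[:,2])[:,None]
def proj(c,X):
    return cv2.projectPoints(np.array(X,float).reshape(-1,3),cv2.Rodrigues(c['_R'])[0],c['_t'],K(c),np.array(c['dist_coeffs'],float))[0][:,0]
def save(c,n,crop=None,s=1):
    im=c['color'][:,:,::-1]
    if crop: im=im[crop[1]:crop[3],crop[0]:crop[2]]
    cv2.imwrite(f'pics/{n}.png',cv2.resize(im,None,fx=s,fy=s,interpolation=cv2.INTER_CUBIC))
E
cat > a.py <<'E'
from h import *
s=st(); print({k:np.round(v,3) for k,v in s.items()}, env.hold_point_z)
Z=dict(base=.01,shell_center=.05,shell_grip=.08,cup_center=.03,tray=.009,disc_center=.012,softener=.1,jar=.04,soapbowl=.02,tab0_center=.015,bin_mouth=-.05)
for n in('top','scene'):
    c=shot(n); save(c,n+'0',s=1.5); print(n,'cam at',-c['_R'].T@c['_t'])
    for k,z in Z.items():
        try:
            for r in eyes.regions_of(c,k)[:6]: print(k,round(r['p'],2),np.round(r['at']),r['pixels'].sum(),np.round(ray(c,r['at'],z)[0][:2],3))
        except Exception as e: print(k,e)
E
python3 a.py
```

```text
{'clock': np.float64(0.0), 'q': array([ 1.101,  0.494,  1.346,  0.   ,  1.302, -0.096]), 'qd': array([ 0.001,  0.002,  0.   , -0.002, -0.001,  0.   ]), 'tau': array([-4.0000e-03, -8.7879e+01, -3.8184e+01,  7.0000e-02,  5.3000e-02,
       -0.0000e+00]), 'ee_pos': array([0.229, 0.581, 0.213]), 'tcp_rot': array([-3.14 , -0.   ,  2.767]), 'ft_force': array([-0.037,  0.396, -0.047]), 'ft_torque': array([ 0.002, -0.068, -0.012]), 'finger_force': np.float64(0.0), 'finger_gap': np.float64(0.091)} 0.0188
top cam at [0.26940682 0.02028242 1.32597107]
base 0.64 [259. 217.] 682 [ 0.436 -0.011]
base 0.4 [215. 176.] 326 [0.591 0.15 ]
shell_center 0.61 [225. 238.] 241 [0.358 0.11 ]
shell_center 0.59 [219. 177.] 282 [0.578 0.134]
shell_center 0.59 [164. 176.] 300 [0.586 0.333]
shell_grip 0.82 [168. 179.] 275 [0.568 0.312]
shell_grip 0.76 [226. 239.] 291 [0.353 0.107]
shell_grip 0.59 [216. 175.] 275 [0.577 0.141]
cup_center 0.41 [206. 211.] 110 [0.46 0.18]
tray 0.95 [160. 210.] 934 [0.467 0.355]
disc_center 0.94 [316. 190.] 516 [ 0.533 -0.223]
softener 0.87 [109. 250.] 631 [0.319 0.503]
jar 0.65 [382
[... 274 characters left out ...]
 243.] 522 [0.592 0.154]
shell_center 0.67 [308. 287.] 578 [0.589 0.329]
shell_center 0.19 [200. 161.] 523 [ 0.553 -0.193]
shell_grip 0.98 [310. 191.] 476 [0.384 0.132]
shell_grip 0.95 [262. 243.] 512 [0.604 0.159]
shell_grip 0.65 [306. 285.] 565 [0.597 0.325]
cup_center 0.74 [304. 228.] 187 [0.463 0.191]
tray 0.79 [346. 269.] 1509 [0.456 0.357]
tray 0.53 [261. 241.] 533 [0.581 0.132]
disc_center 0.58 [200. 162.] 505 [ 0.542 -0.212]
softener 0.94 [428. 265.] 1284 [0.324 0.505]
jar 0.89 [192.  96.] 386 [ 0.396 -0.449]
jar 0.48 [265. 243.] 522 [0.584 0.154]
soapbowl 0.74 [337. 323.] 776 [0.591 0.444]
bin_mouth 0.9 [147. 234.] 14431 [ 0.816 -0.142]
bin_mouth 0.28 [200. 163.] 509 [ 0.522 -0.249]
```

View pics/scene0.png

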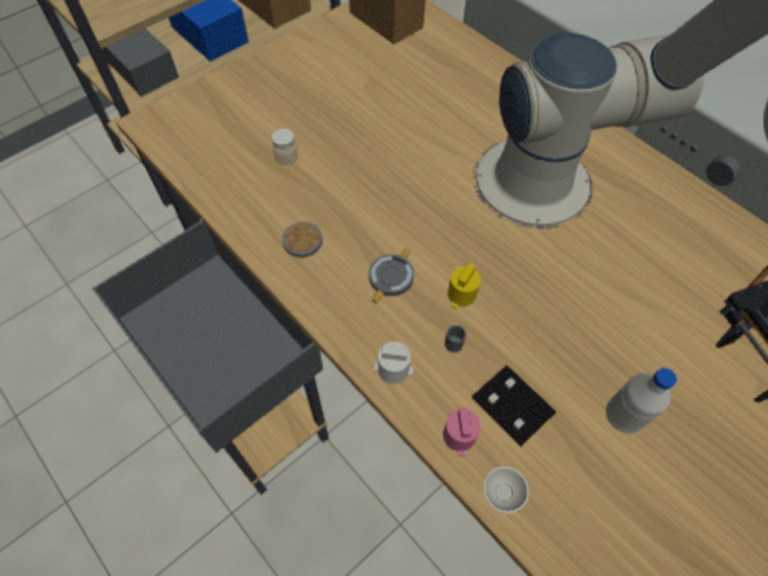

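View pics/top0.png

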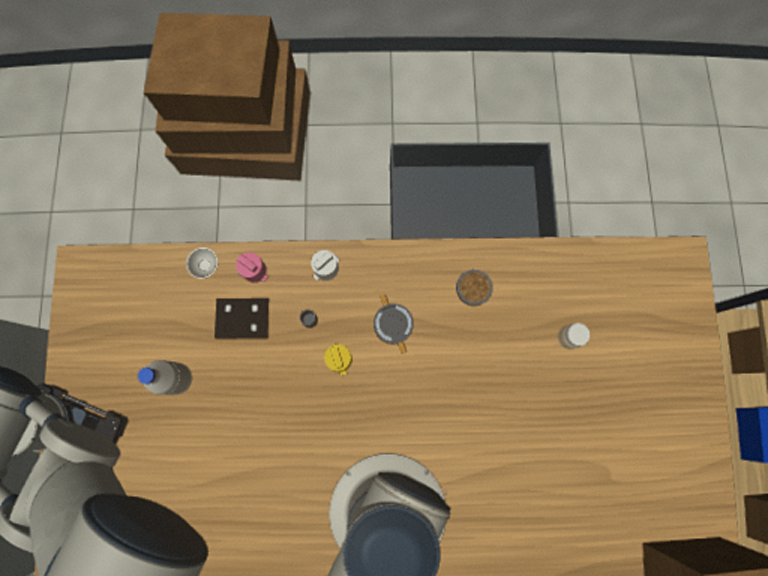

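Candidates for the shell, in scene picture pixels (768 wide): white (394,362), yellow (463,286) and pink (462,430). I choose the white one. The cup is at (456,338), and the tray at (513,405) holds 3 tablets. The base is at (391,274) and the brown disc at (302,239). I'm moving above the tray side for a close look.

Emit:
carry_out(deltas=[{"tz": -25,"roll": -7.16},{"tz": -25,"roll": -7.16},{"roll": -7.15},{"tx": -28,"ty": -28},{"tx": -28,"ty": -28},{"tx": -28,"ty": -28},{"tx": -28,"ty": -28},{"tx": -28,"ty": -28},{"tx": -28,"ty": -28},{"tx": -28,"ty": -28}])

```text
invalid input
```

Emit:
carry_out(deltas=[{"tx": 0,"ty": -28},{"tx": 0,"ty": -28},{},{}])

```text
invalid input
```

```bash
cat > b.py <<'E'
from h import *
import sys
c=shot('wrist'); n=sys.argv[1]; save(c,n,s=1.5)
T=tool(); print(np.round(T[:3,3],4), st()['tcp_rot']); print(np.round(c['mount'],3), c['fx'])
Z=dict(base=.017,shell_grip=.089,cup_center=.05,tray=.009,tab0_center=.017,disc_center=.016)
for k,z in Z.items():
    for r in eyes.regions_of(c,k)[:5]:
        m=r['pixels']; v,u=np.nonzero(m); w=ray(c,np.c_[u,v],z)[:,:2]
        rc=cv2.minAreaRect(w.astype(np.float32)*1000); print(k,round(r['p'],2),np.round(r['at']),m.sum(),np.round(w.mean(0),4),'rect',np.round(rc[0],1),np.round(rc[1],1),round(rc[2],1))
E
python3 b.py w1
```

```text
[0.2288 0.5816 0.2139] [-3.14158604e+00 -4.41867128e-06  2.76675693e+00]
[[-0.001 -0.955 -0.295  0.084]
 [ 1.    -0.001  0.    -0.001]
 [-0.001 -0.295  0.955 -0.171]
 [ 0.     0.     0.     1.   ]] 345.752257701975
tray 0.97 [164. 356.] 1289 [0.4244 0.3646] rect [429.3 364.9] [91.1 48.4] 87.4
```

View pics/w1.png

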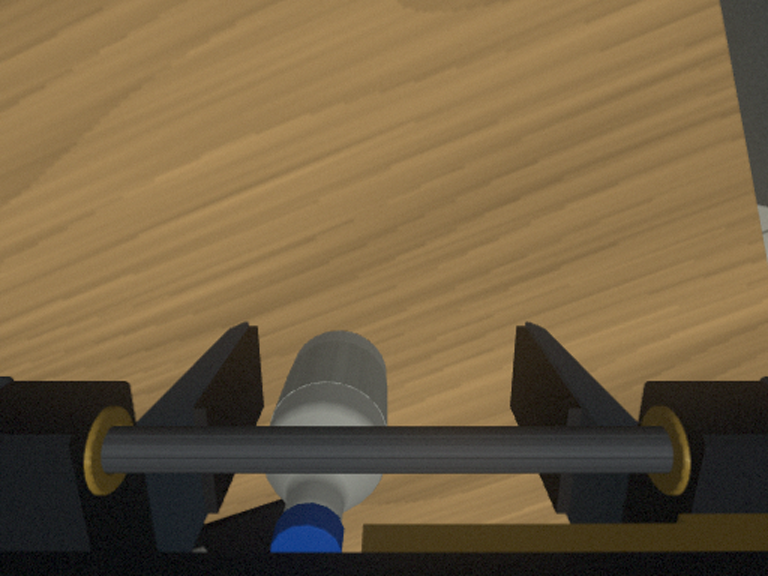

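The picture shows the bottle between the fingers at (330,440) and nothing else in view; the camera looks ahead of the fingers. I'll retry with all keys in each row.

Emit:
carry_out(deltas=[{"hand": 91,"tx": 0,"ty": 0,"tz": -25,"roll": -7.16},{"hand": 91,"tx": 0,"ty": 0,"tz": -25,"roll": -7.16},{"hand": 91,"tx": 0,"ty": 0,"tz": 0,"roll": -7.15},{"hand": 91,"tx": -28,"ty": -28,"tz": 0,"roll": 0},{"hand": 91,"tx": -28,"ty": -28,"tz": 0,"roll": 0},{"hand": 91,"tx": -28,"ty": -28,"tz": 0,"roll": 0},{"hand": 91,"tx": -28,"ty": -28,"tz": 0,"roll": 0},{"hand": 91,"tx": -28,"ty": -28,"tz": 0,"roll": 0},{"hand": 91,"tx": -28,"ty": -28,"tz": 0,"roll": 0},{"hand": 91,"tx": -28,"ty": -28,"tz": 0,"roll": 0}])

```text
clock: 2.38
ee_pos: [0.4259, 0.384, 0.2641]
tcp_rot: [3.141, 0.0, -3.142]
ft_force: [0.7, 0.9, 0.4]
finger_gap: 0.0909
finger_force: 0.0
```

Emit:
carry_out(deltas=[{"hand": 91,"tx": -20,"ty": -28,"tz": 0,"roll": 0},{"hand": 91,"tx": 0,"ty": -28,"tz": 0,"roll": 0},{"hand": 91,"tx": 0,"ty": 0,"tz": 0,"roll": 0},{"hand": 91,"tx": 0,"ty": 0,"tz": 0,"roll": 0}])

```text
clock: 2.72
ee_pos: [0.4451, 0.3284, 0.2641]
tcp_rot: [3.142, 0.0, 3.139]
ft_force: [-0.3, 1.5, 0.1]
finger_gap: 0.0907
finger_force: 0.0
```

```bash
python3 b.py w2
```

```text
[0.4449 0.3294 0.2641] [3.14127098e+00 1.54646469e-04 3.14042863e+00]
[[-0.001 -0.955 -0.295  0.084]
 [ 1.    -0.001  0.    -0.001]
 [-0.    -0.295  0.955 -0.171]
 [ 0.     0.     0.     1.   ]] 345.752257701975
base 0.57 [  7. 160.] 1383 [0.454  0.0189] rect [459.2  20.7] [ 27.  111.6] 77.4
shell_grip 0.83 [59. 78.] 4595 [0.3579 0.137 ] rect [358.2 138. ] [83.6 60.3] 89.6
shell_grip 0.65 [106. 255.] 950 [0.5393 0.1601] rect [540.2 158.1] [20.6 75.5] 45.3
shell_grip 0.61 [255. 258.] 2345 [0.5482 0.3224] rect [546.6 322.8] [55.7 65.8] 89.8
cup_center 0.17 [110. 252.] 959 [0.5595 0.1423] rect [560.3 140.4] [23.3 85.4] 44.2
tray 0.81 [275. 165.] 7645 [0.459  0.3501] rect [461.1 349.5] [130.3  99.6] 89.8
tab0_center 0.71 [247. 147.] 161 [0.4368 0.3167] rect [437.  316.7] [13.5 17.3] 89.6
```

View pics/w2.png

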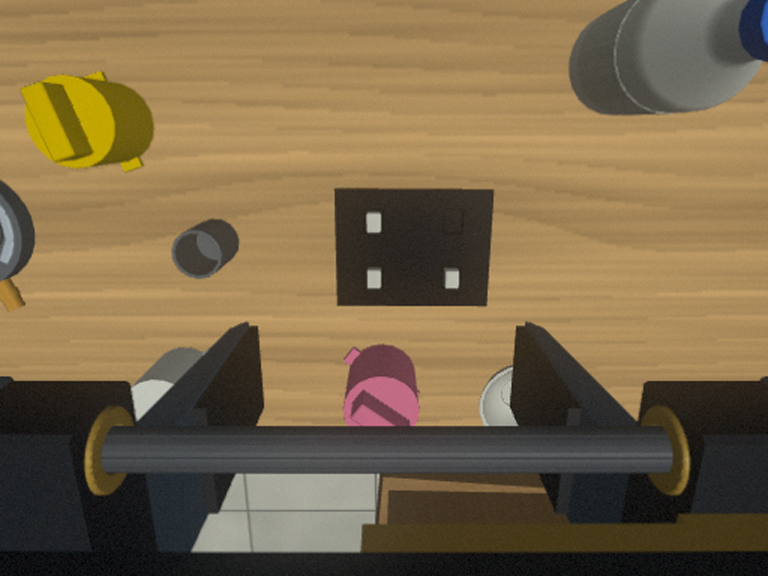

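Wrist view: the tray at (414,247) is aligned with the world axes. Tablets are at (374,222), (374,278) and (452,278), and the fourth pocket is empty. The cup is at (205,248), with yellow and pink look-alikes at (70,120) and (382,390). Next I'll look over the cup and base.

Emit:
carry_out(deltas=[{"hand": 91,"tx": 5,"ty": -40,"tz": 0,"roll": 0},{"hand": 91,"tx": 5,"ty": -40,"tz": 0,"roll": 0},{"hand": 91,"tx": 5,"ty": -40,"tz": 0,"roll": 0},{"hand": 91,"tx": 5,"ty": -40,"tz": 0,"roll": 0},{"hand": 91,"tx": 0,"ty": -40,"tz": 0,"roll": 0},{"hand": 91,"tx": 0,"ty": -40,"tz": 0,"roll": 0},{"hand": 91,"tx": 0,"ty": 0,"tz": 0,"roll": 0},{"hand": 91,"tx": 0,"ty": 0,"tz": 0,"roll": 0},{"hand": 91,"tx": 0,"ty": 0,"tz": 0,"roll": 0}])

```text
clock: 3.82
ee_pos: [0.4249, 0.0899, 0.264]
tcp_rot: [3.141, 0.0, 3.141]
ft_force: [-0.3, -0.1, 0.0]
finger_gap: 0.0912
finger_force: 0.0
```

```bash
python3 b.py w3
```

```text
[0.4249 0.0905 0.2639] [ 3.14130543e+00  8.20875666e-05 -3.14089726e+00]
[[-0.001 -0.955 -0.295  0.084]
 [ 1.    -0.001  0.    -0.001]
 [-0.    -0.295  0.955 -0.171]
 [ 0.     0.     0.     1.   ]] 345.752257701975
base 0.67 [171. 168.] 5496 [ 0.4395 -0.0208] rect [440.5 -19.2] [102.1 121.8] 69.8
shell_grip 0.95 [421. 253.] 793 [0.5262 0.2709] rect [527.1 269.4] [43.4 42.6] 64.4
shell_grip 0.95 [277.  97.] 2897 [0.3556 0.1084] rect [356.9 108.9] [56.9 56.7] 70.5
shell_grip 0.66 [296. 268.] 1644 [0.5376 0.1337] rect [535.6 134.7] [58.4 47.9] 89.8
cup_center 0.84 [336. 180.] 1216 [0.4498 0.1777] rect [450.2 177.5] [53.6 38.2] 46.3
tray 0.9 [458. 179.] 7277 [0.4592 0.3466] rect [461.1 347.6] [135.1 102.4] 89.8
tab0_center 0.43 [440. 164.] 157 [0.4366 0.3146] rect [436.5 314.6] [16.  16.5] 89.9
disc_center 0.74 [ 29. 226.] 3125 [ 0.5211 -0.2125] rect [ 522.4 -209. ] [80.9 88.2] 77.4
```

View pics/w3.png

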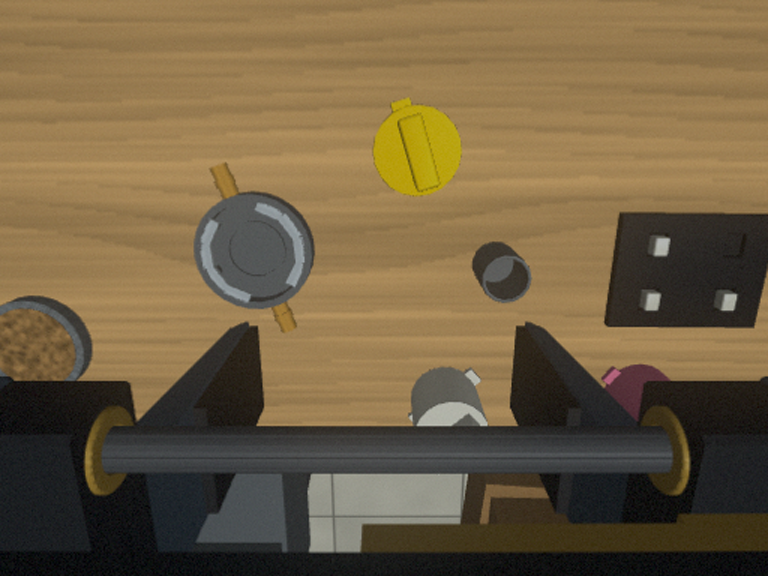

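Wrist view: the base is at (255,250) with its tails at (225,182) and (285,317). The cup is at (501,272), the white shell at (447,400) and the disc at (40,345). I'll fit the outlines precisely.

```bash
cat >> h.py <<'E'
from scipy.optimize import least_squares
def hullmask(c,x,y,r,z0,z1):
    a=np.linspace(0,2*np.pi,60); P=np.vstack([np.c_[x+r*np.cos(a),y+r*np.sin(a),0*a+z] for z in(z0,z1)])
    h=cv2.convexHull(proj(c,P).astype(np.float32)); m=cv2.moments(h); return np.array([m['m10']/m['m00'],m['m01']/m['m00']]),m['m00']
def grey(c,thr=60):
    hsv=cv2.cvtColor(c['color'],cv2.COLOR_RGB2HSV); return hsv[:,:,1]<thr
def blob(m,uv):
    n,l,s,ce=cv2.connectedComponentsWithStats(cv2.morphologyEx(m.astype(np.uint8),cv2.MORPH_OPEN,np.ones((3,3),np.uint8)))
    i=l[int(uv[1]),int(uv[0])]; return (l==i) if i else None
def fitcyl(c,m,x0,r,z0,z1):
    h=max(cv2.findContours(m.astype(np.uint8),cv2.RETR_EXTERNAL,cv2.CHAIN_APPROX_NONE)[0],key=len)
    mo=cv2.moments(cv2.convexHull(h)); g=np.array([mo['m10']/mo['m00'],mo['m01']/mo['m00']])
    s=least_squares(lambda p:hullmask(c,*p,r,z0,z1)[0]-g,x0,x_scale=.01,diff_step=1e-3)
    return s.x, mo['m00']/hullmask(c,*s.x,r,z0,z1)[1]
E
cat > d.py <<'E'
from h import *
c=shot('wrist')
for nm,r,z,x0,uv in(('base',.049,.017,(.44,-.015),(170,150)),('cup',.0195,.05,(.45,.17),(330,175))):
    m=blob(grey(c,70),uv); print(nm,m.sum(),*[np.round(v,4) for v in fitcyl(c,m,x0,r,0,z)])
    if nm=='base': b=fitcyl(c,m,x0,r,0,z)[0]
hsv=cv2.cvtColor(c['color'],cv2.COLOR_RGB2HSV); print(hsv[121,149],hsv[211,190],hsv[100,100],hsv[150,170],hsv[178,332])
u,v=np.meshgrid(np.arange(512),np.arange(384)); w=ray(c,np.c_[u.ravel(),v.ravel()],.011)[:,:2]-b
d=np.hypot(*w.T); k=(d>.053)&(d<.072); hv=hsv.reshape(-1,3).astype(int); k&=(hv[:,1]>hsv[100,100,1]+25)
ang=np.degrees(np.arctan2(w[k,1],w[k,0])); print(k.sum()); 
z=np.exp(2j*np.radians(ang)).mean(); print('axis',np.degrees(np.angle(z))/2,abs(z))
for s in (ang>0,ang<=0): print(s.sum(),np.median(ang[s]))
print([np.round(ray(c,p,.017)[0],4) for p in((440,164),(433.5,200),(484,200))])
E
python3 d.py
```

```text
base 4861 [ 0.4427 -0.0219] 0.9686
cup 774 [0.4566 0.1832] 0.7561
[ 19 166 158] [ 19 167 160] [ 18 122 167] [90 12 87] [15  5 95]
338
axis 19.221725786045905 0.9901807728346284
149 20.373431193948054
189 -161.75075421576298
[array([0.4363, 0.3157, 0.017 ]), array([0.4835, 0.3147, 0.017 ]), array([0.4835, 0.3798, 0.017 ])]
```

```bash
cat > e.py <<'E'
from h import *
c=shot('wrist')
hsv=cv2.cvtColor(c['color'],cv2.COLOR_RGB2HSV).astype(int); m0=(hsv[:,:,2]<110)|(hsv[:,:,1]<80)
for nm,r,z,x0,uv in(('base',.049,.017,(.44,-.015),(170,150)),('cup',.0195,.05,(.45,.17),(330,175))):
    m=blob(m0,uv); print(nm,m.sum(),*[np.round(v,4) for v in fitcyl(c,m,x0,r,0,z)])
for n in('top','scene'):
    c=shot(n)
    for k,r,z in(('base',.049,.017),('cup_center',.0195,.05),('disc_center',.045,.016)):
        for q in eyes.regions_of(c,k)[:1]:
            print(n,k,q['p'],*[np.round(v,4) for v in fitcyl(c,q['pixels'],(.45,.05),r,0,z)])
E
python3 e.py
```

```text
base 4931 [ 0.4424 -0.0217] 0.983
cup 1179 [0.4555 0.1819] 0.9391
top base 0.74 [ 0.4354 -0.0309] 0.9319
top cup_center 0.7 [0.4572 0.3488] 6.9161
top disc_center 0.63 [ 0.5277 -0.2222] 0.9343
scene base 0.84 [ 0.4467 -0.0204] 1.1187
scene cup_center 0.5 [0.4576 0.1824] 0.8851
scene disc_center 0.64 [ 0.5319 -0.2226] 0.9496
```

Emit:
carry_out(deltas=[{"hand": 91,"tx": -10,"ty": 31,"tz": 0,"roll": 0},{"hand": 91,"tx": -10,"ty": 31,"tz": 20,"roll": 0},{"hand": 91,"tx": -11,"ty": 30,"tz": 40,"roll": 0},{"hand": 91,"tx": 0,"ty": 0,"tz": 40,"roll": 0},{"hand": 91,"tx": 0,"ty": 0,"tz": 40,"roll": 0},{"hand": 91,"tx": 0,"ty": 0,"tz": 0,"roll": 0},{"hand": 91,"tx": 0,"ty": 0,"tz": 0,"roll": 0},{"hand": 91,"tx": 0,"ty": 0,"tz": 0,"roll": 0}])

```text
clock: 5.33
ee_pos: [0.4546, 0.176, 0.1331]
tcp_rot: [3.141, 0.001, 3.141]
ft_force: [0.5, 1.5, 0.9]
finger_gap: 0.0909
finger_force: 0.0
```

```bash
cat > f.py <<'E'
from h import *
import sys
c=shot('wrist'); save(c,'w4',s=1.5)
hsv=cv2.cvtColor(c['color'],cv2.COLOR_RGB2HSV).astype(int); m0=(hsv[:,:,2]<110)|(hsv[:,:,1]<80)
x0=(.4555,.182); uv=proj(c,[*x0,.04])[0]; print(uv, proj(c,tool()[:3,3]))
m=blob(m0,uv); print(m.sum(),*[np.round(v,4) for v in fitcyl(c,m,x0,.0195,0,.05)],tool()[:3,3])
E
python3 f.py
```

```text
[265.88110123 193.64453365] [[259.12626792 245.91298446]]
2384 [0.4552 0.1819] 0.9536 [0.4550471  0.17610965 0.13359173]
```

View pics/w4.png

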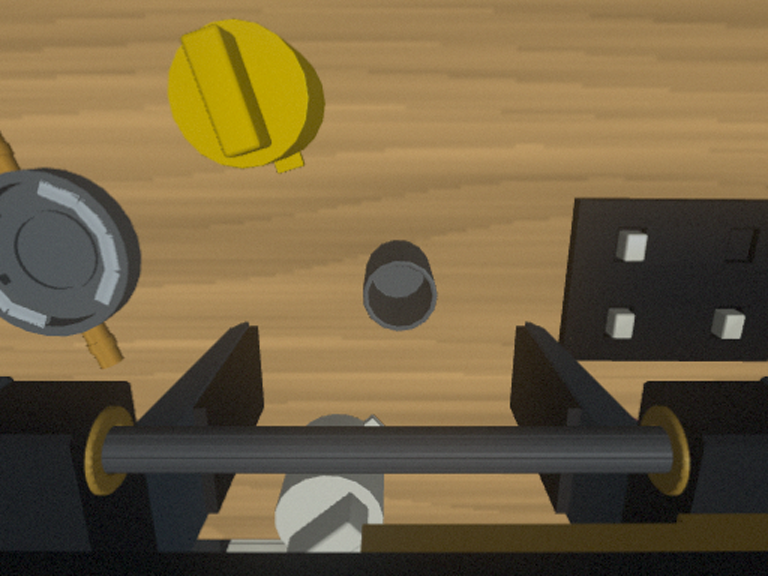

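The cup is at (400,290), between the fingers. Descend and grip.

Emit:
carry_out(deltas=[{"hand": 91,"tx": 0,"ty": 6,"tz": 35,"roll": 0},{"hand": 91,"tx": 0,"ty": 0,"tz": 37,"roll": 0},{"hand": 91,"tx": 0,"ty": 0,"tz": 35,"roll": 0},{"hand": 91,"tx": 0,"ty": 0,"tz": 0,"roll": 0},{"hand": 36,"tx": 0,"ty": 0,"tz": 0,"roll": 0},{"hand": 36,"tx": 0,"ty": 0,"tz": 0,"roll": 0},{"hand": 36,"tx": 0,"ty": 0,"tz": 0,"roll": 0},{"hand": 36,"tx": 0,"ty": 0,"tz": 0,"roll": 0},{"hand": 36,"tx": 0,"ty": 0,"tz": 0,"roll": 0},{"hand": 36,"tx": 0,"ty": 0,"tz": 0,"roll": 0}])

```text
clock: 6.22
ee_pos: [0.4542, 0.1821, 0.0253]
tcp_rot: [3.141, 0.002, 3.142]
ft_force: [-0.3, 0.2, -0.0]
finger_gap: 0.0541
finger_force: 0.0
```

Emit:
carry_out(deltas=[{"hand": 36,"tx": 0,"ty": 0,"tz": 0,"roll": 0},{"hand": 36,"tx": 0,"ty": 0,"tz": 0,"roll": 0},{"hand": 36,"tx": 0,"ty": 0,"tz": 0,"roll": 0},{"hand": 36,"tx": 0,"ty": 0,"tz": 0,"roll": 0}])

```text
clock: 6.55
ee_pos: [0.4538, 0.1821, 0.0246]
tcp_rot: [3.142, 0.0, 3.141]
ft_force: [-0.8, -0.8, 7.0]
finger_gap: 0.0392
finger_force: 30.0
```

Emit:
carry_out(deltas=[{"hand": 36,"tx": 0,"ty": 0,"tz": -30,"roll": 0},{"hand": 36,"tx": 0,"ty": 0,"tz": -40,"roll": 0},{"hand": 36,"tx": 2,"ty": -25,"tz": -20,"roll": 0},{"hand": 36,"tx": 3,"ty": -35,"tz": 0,"roll": 0},{"hand": 36,"tx": 3,"ty": -35,"tz": 0,"roll": 0},{"hand": 36,"tx": 3,"ty": -30,"tz": 0,"roll": 0},{"hand": 36,"tx": 1,"ty": -5,"tz": 0,"roll": 0},{"hand": 36,"tx": 0,"ty": 0,"tz": 0,"roll": 0},{"hand": 36,"tx": 0,"ty": 0,"tz": 0,"roll": 0}])

```text
clock: 7.3
ee_pos: [0.4417, 0.0521, 0.1143]
tcp_rot: [3.141, -0.0, 3.14]
ft_force: [0.6, 0.4, 0.3]
finger_gap: 0.0386
finger_force: 30.0
```

```bash
cat > f.py <<'E'
from h import *
c=shot('wrist'); save(c,'w5',s=1.5)
hsv=cv2.cvtColor(c['color'],cv2.COLOR_RGB2HSV).astype(int); m0=(hsv[:,:,2]<110)|(hsv[:,:,1]<80)
x0=(.4424,-.0217); uv=proj(c,[*x0,.04])[0]; print(uv)
m=blob(m0,uv); print(m.sum(),*[np.round(v,4) for v in fitcyl(c,m,x0,.049,0,.017)],tool()[:3,3])
for q in eyes.regions_of(c,'base')[:1]: print(q['p'],*[np.round(v,4) for v in fitcyl(c,blob(q['pixels']&m0,q['at']),x0,.049,0,.017)])
E
python3 f.py
```

```text
[160.13031532 201.46173285]
70364 [0.5312 0.0395] 11.0992 [0.44178552 0.05264015 0.11430104]
0.78 [ 0.4418 -0.0223] 0.964
```

View pics/w5.png

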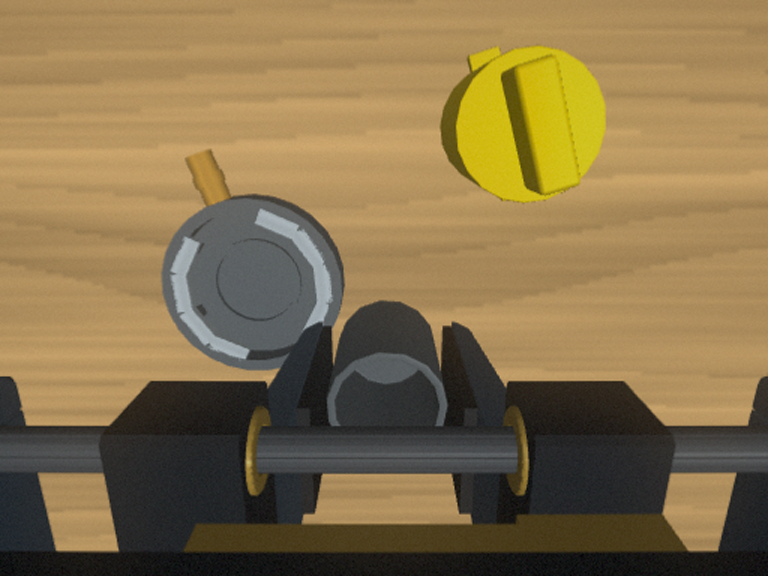

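The cup is held upright at (387,400), and the base is at (253,280) with its ring clear. Moving over the base and lowering.

Emit:
carry_out(deltas=[{"hand": 36,"tx": 0,"ty": -35,"tz": 0,"roll": 0},{"hand": 36,"tx": 0,"ty": -34,"tz": 0,"roll": 0},{"hand": 36,"tx": 0,"ty": -5,"tz": 0,"roll": 0},{"hand": 36,"tx": 0,"ty": 0,"tz": 30,"roll": 0},{"hand": 36,"tx": 0,"ty": 0,"tz": 30,"roll": 0},{"hand": 36,"tx": 0,"ty": 0,"tz": 10,"roll": 0},{"hand": 36,"tx": 0,"ty": 0,"tz": 0,"roll": 0},{"hand": 36,"tx": 0,"ty": 0,"tz": 0,"roll": 0}])

```text
clock: 8.07
ee_pos: [0.4416, -0.0211, 0.0441]
tcp_rot: [3.141, -0.001, -3.141]
ft_force: [1.0, 0.2, -0.8]
finger_gap: 0.0391
finger_force: 30.0
```

```bash
python3 -c "
from h import *
print(tool()[:3,3])"
```

```text
[ 0.44158955 -0.02114449  0.04414727]
```

Emit:
carry_out(deltas=[{"hand": 36,"tx": 0,"ty": -0.6,"tz": 6,"roll": 0},{"hand": 36,"tx": 0,"ty": 0,"tz": 5,"roll": 0},{"hand": 36,"tx": 0,"ty": 0,"tz": 2.5,"roll": 0},{"hand": 36,"tx": 0,"ty": 0,"tz": 0,"roll": 0},{"hand": 36,"tx": 0,"ty": 0,"tz": 0,"roll": 0}])

```text
clock: 8.48
ee_pos: [0.4417, -0.0226, 0.031]
tcp_rot: [-3.142, 0.0, 3.142]
ft_force: [0.0, 0.7, -0.3]
finger_gap: 0.0388
finger_force: 30.0
```

Emit:
carry_out(deltas=[{"hand": 36,"tx": 0,"ty": 0.5,"tz": 2,"roll": 0},{"hand": 36,"tx": 0,"ty": 0,"tz": 0,"roll": 0},{"hand": 36,"tx": 0,"ty": 0,"tz": 0,"roll": 0}])

```text
clock: 8.73
ee_pos: [0.4417, -0.0221, 0.0289]
tcp_rot: [-3.142, 0.0, 3.141]
ft_force: [0.2, 0.3, -0.4]
finger_gap: 0.039
finger_force: 30.0
```

Emit:
carry_out(deltas=[{"hand": 42,"tx": 0,"ty": 0,"tz": 0,"roll": 0},{"hand": 48,"tx": 0,"ty": 0,"tz": 0,"roll": 0},{"hand": 56,"tx": 0,"ty": 0,"tz": 0,"roll": 0},{"hand": 70,"tx": 0,"ty": 0,"tz": 0,"roll": 0},{"hand": 70,"tx": 0,"ty": 0,"tz": 0,"roll": 0},{"hand": 70,"tx": 0,"ty": 0,"tz": -30,"roll": 0},{"hand": 70,"tx": 0,"ty": 0,"tz": -40,"roll": 0},{"hand": 70,"tx": 0,"ty": 35,"tz": -40,"roll": 0},{"hand": 70,"tx": 0,"ty": 40,"tz": 0,"roll": 0},{"hand": 70,"tx": 0,"ty": 0,"tz": 0,"roll": 0}])

```text
clock: 9.57
ee_pos: [0.4424, 0.05, 0.1321]
tcp_rot: [3.14, 0.004, -3.139]
ft_force: [0.0, -0.3, 0.3]
finger_gap: 0.0701
finger_force: 0.0
```

```bash
cat > g.py <<'E'
from h import *
c=shot('wrist'); save(c,'w6',s=1.5); T=tool()[:3,3]; print(T)
hsv=cv2.cvtColor(c['color'],cv2.COLOR_RGB2HSV).astype(int); m0=(hsv[:,:,2]<110)|(hsv[:,:,1]<80)
for q in eyes.regions_of(c,'cup_center')[:2]: print(q['p'],q['at'],*[np.round(v,4) for v in fitcyl(c,q['pixels'],(.44,-.02),.0195,.004,.054)])
E
python3 g.py
```

```text
[0.44190757 0.04794039 0.131133  ]
0.7 [171.6, 190.5] [ 0.4429 -0.0226] 0.9438
```

View pics/w6.png

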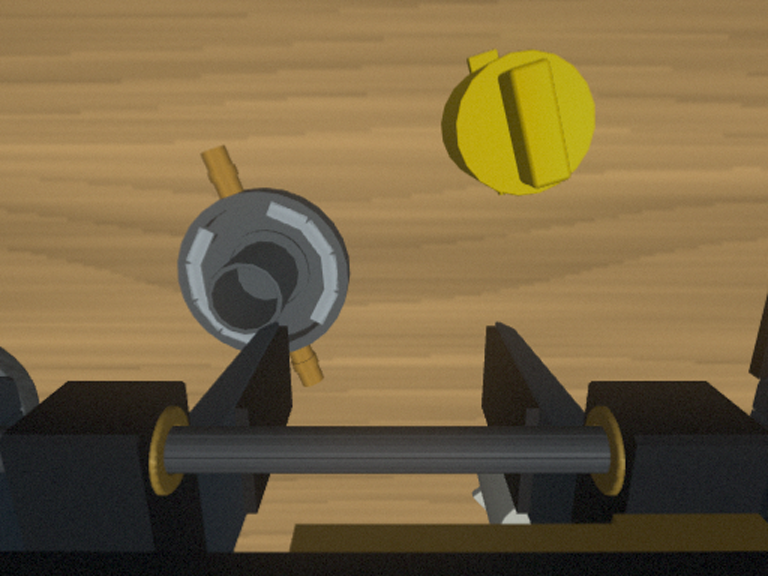

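The cup at (253,285) stands in the ring, within 1 mm of centre. Now the tablets.

Emit:
carry_out(deltas=[{"hand": 36,"tx": 1,"ty": 40,"tz": 0,"roll": 0},{"hand": 36,"tx": 1,"ty": 40,"tz": 0,"roll": 0},{"hand": 36,"tx": 1,"ty": 40,"tz": 0,"roll": 0},{"hand": 36,"tx": 1,"ty": 40,"tz": 0,"roll": 0},{"hand": 36,"tx": 1,"ty": 40,"tz": 0,"roll": 0},{"hand": 36,"tx": 0,"ty": 40,"tz": 0,"roll": 0},{"hand": 36,"tx": 0,"ty": 28,"tz": 10,"roll": 0},{"hand": 36,"tx": 0,"ty": 0,"tz": 30,"roll": 0},{"hand": 36,"tx": 0,"ty": 0,"tz": 0,"roll": 0},{"hand": 36,"tx": 0,"ty": 0,"tz": 0,"roll": 0}])

```text
clock: 10.5
ee_pos: [0.4358, 0.3118, 0.0889]
tcp_rot: [-3.139, -0.004, 3.141]
ft_force: [-0.4, 0.2, 0.5]
finger_gap: 0.036
finger_force: 0.0
```

```bash
cat > t.py <<'E'
from h import *
c=shot('wrist'); T=tool()[:3,3]; print(T); save(c,'w7',s=1.5)
hsv=cv2.cvtColor(c['color'],cv2.COLOR_RGB2HSV).astype(int); m0=(hsv[:,:,2]>150)&(hsv[:,:,1]<60)
n,l,s,ce=cv2.connectedComponentsWithStats(m0.astype(np.uint8))
for i in range(1,n):
    if s[i,4]>60: 
        v,u=np.nonzero(l==i); w=ray(c,np.c_[u,v],.017)[:,:2]; print(np.round(ce[i]),s[i],np.round(w.min(0),4),np.round(w.max(0),4),np.round((w.min(0)+w.max(0))/2,4))
E
python3 t.py
```

```text
[0.4365726  0.3118727  0.09008889]
[265. 203.] [258 194  16  19 299] [0.4297 0.3111] [0.4439 0.3223] [0.4368 0.3167]
[264. 261.] [258 252  15  18 243] [0.4771 0.3111] [0.492 0.322] [0.4845 0.3165]
[452. 359.] [443 352  20  15  83] [0.5727 0.4703] [0.5878 0.4894] [0.5802 0.4798]
```

Emit:
carry_out(deltas=[{"hand": 36,"tx": 0,"ty": 5,"tz": 35,"roll": 0},{"hand": 36,"tx": 0,"ty": 0,"tz": 30,"roll": 0},{"hand": 36,"tx": 0,"ty": 0,"tz": 12,"roll": 0},{"hand": 36,"tx": 0,"ty": 0,"tz": 0,"roll": 0},{"hand": 36,"tx": 0,"ty": 0,"tz": 0,"roll": 0}])

```text
clock: 10.97
ee_pos: [0.4374, 0.3175, 0.0141]
tcp_rot: [-3.141, -0.0, 3.14]
ft_force: [-0.5, 0.7, 0.6]
finger_gap: 0.036
finger_force: 0.0
```

Emit:
carry_out(deltas=[{"hand": 9,"tx": 0,"ty": 0,"tz": 1,"roll": 0},{"hand": 9,"tx": 0,"ty": 0,"tz": 0,"roll": 0},{"hand": 9,"tx": 0,"ty": 0,"tz": 0,"roll": 0},{"hand": 9,"tx": 0,"ty": 0,"tz": 0,"roll": 0},{"hand": 9,"tx": 0,"ty": 0,"tz": 0,"roll": 0},{"hand": 9,"tx": 0,"ty": 0,"tz": 0,"roll": 0}])

```text
clock: 11.47
ee_pos: [0.4372, 0.3186, 0.013]
tcp_rot: [3.141, 0.001, -3.142]
ft_force: [-0.5, -1.3, 10.0]
finger_gap: 0.0109
finger_force: 30.0
```

Emit:
carry_out(deltas=[{"hand": 9,"tx": 0,"ty": 0,"tz": -15,"roll": 0},{"hand": 9,"tx": 0,"ty": 0,"tz": -35,"roll": 0},{"hand": 9,"tx": 0,"ty": -20,"tz": -35,"roll": 0},{"hand": 9,"tx": -1,"ty": -35,"tz": -12,"roll": 0},{"hand": 9,"tx": -1,"ty": -40,"tz": 0,"roll": 0},{"hand": 9,"tx": -1,"ty": -40,"tz": 0,"roll": 0},{"hand": 9,"tx": -1,"ty": -40,"tz": 0,"roll": 0},{"hand": 9,"tx": -1,"ty": -40,"tz": 0,"roll": 0},{"hand": 9,"tx": 0,"ty": -40,"tz": 0,"roll": 0},{"hand": 9,"tx": 0,"ty": -40,"tz": 0,"roll": 0}])

```text
clock: 12.3
ee_pos: [0.4414, 0.0216, 0.1096]
tcp_rot: [-3.142, 0.001, -3.141]
ft_force: [1.2, -0.1, -0.5]
finger_gap: 0.0109
finger_force: 30.0
```

Emit:
carry_out(deltas=[{"hand": 9,"tx": 0,"ty": -25,"tz": 0,"roll": 0},{"hand": 9,"tx": 0,"ty": -15,"tz": 0,"roll": 0},{"hand": 9,"tx": 0,"ty": 0,"tz": 0,"roll": 0},{"hand": 9,"tx": 0,"ty": 0,"tz": 0,"roll": 0}])

```text
clock: 12.63
ee_pos: [0.4417, -0.0172, 0.1094]
tcp_rot: [3.142, 0.0, 3.14]
ft_force: [0.1, 0.9, -0.2]
finger_gap: 0.0109
finger_force: 30.0
```

Emit:
carry_out(deltas=[{"hand": 9,"tx": -1,"ty": -5,"tz": 25,"roll": 0},{"hand": 9,"tx": 0,"ty": 0,"tz": 18,"roll": 0},{"hand": 9,"tx": 0,"ty": 0,"tz": 6,"roll": 0},{"hand": 9,"tx": 0,"ty": 0,"tz": 0,"roll": 0},{"hand": 9,"tx": 0,"ty": 0,"tz": 0,"roll": 0}])

```text
clock: 13.05
ee_pos: [0.4426, -0.0209, 0.0605]
tcp_rot: [3.141, -0.001, -3.141]
ft_force: [-0.2, 0.2, -0.5]
finger_gap: 0.0108
finger_force: 30.0
```

Emit:
carry_out(deltas=[{"hand": 30,"tx": 0,"ty": 0,"tz": 0,"roll": 0},{"hand": 30,"tx": 0,"ty": 0,"tz": 0,"roll": 0},{"hand": 30,"tx": 0,"ty": 0,"tz": 0,"roll": 0},{"hand": 30,"tx": 0,"ty": 0,"tz": -40,"roll": 0},{"hand": 36,"tx": 0,"ty": 35,"tz": -25,"roll": 0},{"hand": 36,"tx": 0,"ty": 40,"tz": 0,"roll": 0},{"hand": 36,"tx": 0,"ty": 0,"tz": 0,"roll": 0},{"hand": 36,"tx": 0,"ty": 0,"tz": 0,"roll": 0}])

```text
clock: 13.72
ee_pos: [0.4429, 0.0539, 0.1252]
tcp_rot: [-3.142, 0.002, -3.138]
ft_force: [0.6, -0.1, 0.8]
finger_gap: 0.0359
finger_force: 0.0
```

Run:
```python
from h import *
c=shot('wrist'); print(tool()[:3,3]); uv=proj(c,[.4426,-.0222,.03])[0]; print(uv); x,y=uv.astype(int); save(c,'w8',(max(0,x-70),y-60,x+70,y+60),4)
```

```text
[0.44270763 0.05278233 0.12481998]
[164.1388819 191.2739032]
```

View pics/w8.png

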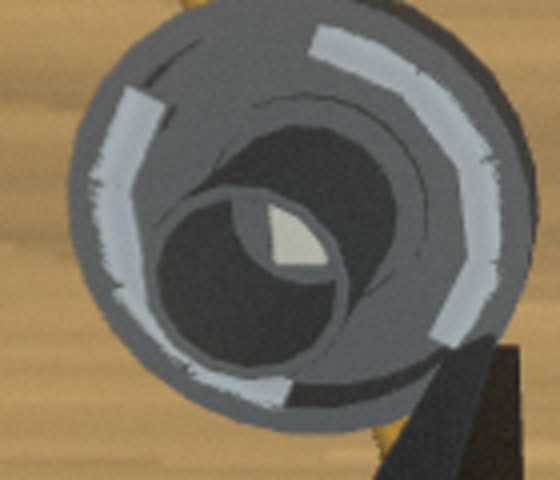

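The tablet lies in the cup at (300,235) in the crop. Next tablet.

Emit:
carry_out(deltas=[{"hand": 36,"tx": -6,"ty": 35,"tz": 0,"roll": 0},{"hand": 36,"tx": -6,"ty": 40,"tz": 0,"roll": 0},{"hand": 36,"tx": -6,"ty": 40,"tz": 0,"roll": 0},{"hand": 36,"tx": -6,"ty": 40,"tz": 0,"roll": 0},{"hand": 36,"tx": -6,"ty": 40,"tz": 0,"roll": 0},{"hand": 36,"tx": -6,"ty": 40,"tz": 0,"roll": 0},{"hand": 36,"tx": -6,"ty": 28,"tz": 20,"roll": 0},{"hand": 36,"tx": 0,"ty": 4,"tz": 40,"roll": 0},{"hand": 36,"tx": 0,"ty": 0,"tz": 0,"roll": 0},{"hand": 36,"tx": 0,"ty": 0,"tz": 0,"roll": 0}])

```text
clock: 14.6
ee_pos: [0.4837, 0.3175, 0.0629]
tcp_rot: [-3.139, -0.004, 3.141]
ft_force: [-0.7, -0.4, 1.2]
finger_gap: 0.0358
finger_force: 0.0
```

```bash
python3 t.py
```

```text
[0.48469697 0.31776197 0.06454605]
[257. 216.] [249 206  17  22 364] [0.4777 0.3108] [0.4928 0.3217] [0.4852 0.3163]
[355. 216.] [346 206  19  22 375] [0.4777 0.3763] [0.4929 0.3879] [0.4853 0.3821]
[457. 343.] [ 436  321   49   46 1397] [0.5686 0.4515] [0.6104 0.4889] [0.5895 0.4702]
```

Emit:
carry_out(deltas=[{"hand": 36,"tx": -0.5,"ty": -1.3,"tz": 30,"roll": 0},{"hand": 36,"tx": 0,"ty": 0,"tz": 16,"roll": 0},{"hand": 36,"tx": 0,"ty": 0,"tz": 4.5,"roll": 0},{"hand": 36,"tx": 0,"ty": 0,"tz": 0,"roll": 0},{"hand": 9,"tx": 0,"ty": 0,"tz": 0,"roll": 0},{"hand": 9,"tx": 0,"ty": 0,"tz": 0,"roll": 0},{"hand": 9,"tx": 0,"ty": 0,"tz": 0,"roll": 0},{"hand": 9,"tx": 0,"ty": 0,"tz": 0,"roll": 0},{"hand": 9,"tx": 0,"ty": 0,"tz": 0,"roll": 0},{"hand": 9,"tx": 0,"ty": 0,"tz": 0,"roll": 0}])

```text
clock: 15.48
ee_pos: [0.4857, 0.3182, 0.0147]
tcp_rot: [3.141, 0.001, -3.141]
ft_force: [-0.3, -0.4, 10.7]
finger_gap: 0.0102
finger_force: 30.0
```

Emit:
carry_out(deltas=[{"hand": 9,"tx": 0,"ty": 0,"tz": -15,"roll": 0},{"hand": 9,"tx": 0,"ty": 0,"tz": -35,"roll": 0},{"hand": 9,"tx": 0,"ty": -20,"tz": -35,"roll": 0},{"hand": 9,"tx": 6,"ty": -35,"tz": -10,"roll": 0},{"hand": 9,"tx": 6,"ty": -40,"tz": 0,"roll": 0},{"hand": 9,"tx": 6,"ty": -40,"tz": 0,"roll": 0},{"hand": 9,"tx": 6,"ty": -40,"tz": 0,"roll": 0},{"hand": 9,"tx": 6,"ty": -40,"tz": 0,"roll": 0},{"hand": 9,"tx": 6,"ty": -40,"tz": 0,"roll": 0},{"hand": 9,"tx": 6,"ty": -40,"tz": 0,"roll": 0}])

```text
clock: 16.32
ee_pos: [0.4426, 0.0214, 0.1093]
tcp_rot: [-3.142, 0.001, -3.141]
ft_force: [1.4, -0.5, -0.4]
finger_gap: 0.0106
finger_force: 30.0
```

Emit:
carry_out(deltas=[{"hand": 9,"tx": 1,"ty": -27,"tz": 0,"roll": 0},{"hand": 9,"tx": 0,"ty": -17,"tz": 0,"roll": 0},{"hand": 9,"tx": 0,"ty": 0,"tz": 0,"roll": 0},{"hand": 9,"tx": 0,"ty": 0,"tz": 0,"roll": 0}])

```text
clock: 16.65
ee_pos: [0.4423, -0.0217, 0.1092]
tcp_rot: [-3.142, 0.0, 3.14]
ft_force: [0.3, 0.2, -0.8]
finger_gap: 0.0103
finger_force: 30.0
```

```bash
cat > v.py <<'E'
from h import *
c=shot('wrist'); print(tool()[:3,3]); T=tool()[:3,3]; uv=proj(c,T)[0]; print(uv); x,y=uv.astype(int)
hsv=cv2.cvtColor(c['color'],cv2.COLOR_RGB2HSV).astype(int); m0=(hsv[:,:,2]>130)&(hsv[:,:,1]<45)
print('white px near tip', m0[y-35:y+35,x-25:x+25].sum()); save(c,'w9',(x-70,y-60,x+70,y+60),4)
E
python3 v.py
```

```text
[ 0.44220215 -0.02095183  0.10908672]
[260.36723162 244.60230488]
white px near tip 503
```

Gap 10.5 mm with force, so it is held. Place it and go on to the third.

Emit:
carry_out(deltas=[{"hand": 9,"tx": -0.5,"ty": -1,"tz": 25,"roll": 0},{"hand": 9,"tx": 0,"ty": 0,"tz": 18,"roll": 0},{"hand": 9,"tx": 0,"ty": 0,"tz": 5,"roll": 0},{"hand": 9,"tx": 0,"ty": 0,"tz": 0,"roll": 0},{"hand": 9,"tx": 0,"ty": 0,"tz": 0,"roll": 0},{"hand": 30,"tx": 0,"ty": 0,"tz": 0,"roll": 0},{"hand": 30,"tx": 0,"ty": 0,"tz": 0,"roll": 0},{"hand": 30,"tx": 0,"ty": 0,"tz": 0,"roll": 0},{"hand": 30,"tx": 0,"ty": 0,"tz": -40,"roll": 0},{"hand": 36,"tx": 0,"ty": 35,"tz": -25,"roll": 0}])

```text
clock: 17.53
ee_pos: [0.4433, 0.0089, 0.1267]
tcp_rot: [-3.141, -0.0, 3.138]
ft_force: [3.5, 0.8, 0.3]
finger_gap: 0.034
finger_force: 0.0
```

Emit:
carry_out(deltas=[{"hand": 36,"tx": -6,"ty": 35,"tz": 0,"roll": 0},{"hand": 36,"tx": -6,"ty": 40,"tz": 0,"roll": 0},{"hand": 36,"tx": -6,"ty": 40,"tz": 0,"roll": 0},{"hand": 36,"tx": -6,"ty": 40,"tz": 0,"roll": 0},{"hand": 36,"tx": -6,"ty": 40,"tz": 0,"roll": 0},{"hand": 36,"tx": -6,"ty": 40,"tz": 0,"roll": 0},{"hand": 36,"tx": -6,"ty": 40,"tz": 0,"roll": 0},{"hand": 36,"tx": 0,"ty": 40,"tz": 0,"roll": 0},{"hand": 36,"tx": 0,"ty": 40,"tz": 20,"roll": 0},{"hand": 36,"tx": 0,"ty": 15,"tz": 40,"roll": 0}])

```text
clock: 18.37
ee_pos: [0.4873, 0.3852, 0.0712]
tcp_rot: [3.135, 0.008, -3.14]
ft_force: [0.8, -0.1, -0.2]
finger_gap: 0.036
finger_force: 0.0
```

Emit:
carry_out(deltas=[{"hand": 36,"tx": 0,"ty": 0,"tz": 0,"roll": 0},{"hand": 36,"tx": 0,"ty": 0,"tz": 0,"roll": 0}])

```text
clock: 18.53
ee_pos: [0.4833, 0.3787, 0.0661]
tcp_rot: [-3.14, -0.003, -3.14]
ft_force: [-0.0, 0.3, 1.3]
finger_gap: 0.0357
finger_force: 0.0
```

```bash
python3 t.py
```

```text
[0.48444515 0.37842037 0.06771618]
[264. 215.] [256 205  17  22 370] [0.4778 0.3768] [0.4931 0.3878] [0.4855 0.3823]
```

Emit:
carry_out(deltas=[{"hand": 36,"tx": -1,"ty": 3.5,"tz": 30,"roll": 0},{"hand": 36,"tx": 0,"ty": 0,"tz": 18,"roll": 0},{"hand": 36,"tx": 0,"ty": 0,"tz": 6,"roll": 0},{"hand": 36,"tx": 0,"ty": 0,"tz": 0,"roll": 0},{"hand": 9,"tx": 0,"ty": 0,"tz": 0,"roll": 0},{"hand": 9,"tx": 0,"ty": 0,"tz": 0,"roll": 0},{"hand": 9,"tx": 0,"ty": 0,"tz": 0,"roll": 0},{"hand": 9,"tx": 0,"ty": 0,"tz": 0,"roll": 0},{"hand": 9,"tx": 0,"ty": 0,"tz": 0,"roll": 0},{"hand": 9,"tx": 0,"ty": 0,"tz": 0,"roll": 0}])

```text
clock: 19.42
ee_pos: [0.4863, 0.3825, 0.0144]
tcp_rot: [3.141, 0.001, -3.142]
ft_force: [-0.1, -1.4, 9.2]
finger_gap: 0.0109
finger_force: 30.0
```

Emit:
carry_out(deltas=[{"hand": 9,"tx": 0,"ty": 0,"tz": -15,"roll": 0},{"hand": 9,"tx": 0,"ty": 0,"tz": -35,"roll": 0},{"hand": 9,"tx": 0,"ty": -40,"tz": -35,"roll": 0},{"hand": 9,"tx": 6,"ty": -40,"tz": -10,"roll": 0},{"hand": 9,"tx": 6,"ty": -40,"tz": 0,"roll": 0},{"hand": 9,"tx": 6,"ty": -40,"tz": 0,"roll": 0},{"hand": 9,"tx": 6,"ty": -40,"tz": 0,"roll": 0},{"hand": 9,"tx": 6,"ty": -40,"tz": 0,"roll": 0},{"hand": 9,"tx": 6,"ty": -40,"tz": 0,"roll": 0},{"hand": 9,"tx": 6,"ty": -40,"tz": 0,"roll": 0}])

```text
clock: 20.25
ee_pos: [0.4431, 0.0693, 0.1014]
tcp_rot: [-3.142, 0.001, -3.141]
ft_force: [1.2, -0.1, -0.2]
finger_gap: 0.0104
finger_force: 30.0
```

Emit:
carry_out(deltas=[{"hand": 9,"tx": 1,"ty": -40,"tz": 0,"roll": 0},{"hand": 9,"tx": 0,"ty": -40,"tz": 0,"roll": 0},{"hand": 9,"tx": 0,"ty": 0,"tz": 0,"roll": 0},{"hand": 9,"tx": 0,"ty": 0,"tz": 0,"roll": 0},{"hand": 9,"tx": 0,"ty": 0,"tz": 0,"roll": 0}])

```text
clock: 20.67
ee_pos: [0.4427, -0.0091, 0.1011]
tcp_rot: [3.141, 0.0, 3.14]
ft_force: [0.3, 0.3, 0.3]
finger_gap: 0.0103
finger_force: 30.0
```

```bash
python3 v.py
```

```text
[ 0.44268443 -0.00840527  0.10107336]
[260.22281999 244.61234036]
white px near tip 574
```

Emit:
carry_out(deltas=[{"hand": 9,"tx": 0,"ty": -13.5,"tz": 0,"roll": 0},{"hand": 9,"tx": 0,"ty": 0,"tz": 25,"roll": 0},{"hand": 9,"tx": 0,"ty": 0,"tz": 15.5,"roll": 0},{"hand": 9,"tx": 0,"ty": 0,"tz": 0,"roll": 0},{"hand": 9,"tx": 0,"ty": 0,"tz": 0,"roll": 0},{"hand": 30,"tx": 0,"ty": 0,"tz": 0,"roll": 0},{"hand": 30,"tx": 0,"ty": 0,"tz": 0,"roll": 0},{"hand": 30,"tx": 0,"ty": 0,"tz": 0,"roll": 0},{"hand": 30,"tx": 0,"ty": 0,"tz": -40,"roll": 0},{"hand": 36,"tx": 0,"ty": 0,"tz": -40,"roll": 0}])

```text
clock: 21.55
ee_pos: [0.4413, -0.0223, 0.1406]
tcp_rot: [3.141, -0.004, 3.142]
ft_force: [1.3, -0.4, 1.3]
finger_gap: 0.0337
finger_force: 0.0
```

Emit:
carry_out(deltas=[{"hand": 36,"tx": 0,"ty": 25,"tz": -40,"roll": 0},{"hand": 36,"tx": -20,"ty": 25,"tz": -40,"roll": 0},{"hand": 36,"tx": -30,"ty": 25,"tz": -20,"roll": 0},{"hand": 36,"tx": -30,"ty": 0,"tz": 0,"roll": 0},{"hand": 36,"tx": 0,"ty": 0,"tz": 0,"roll": 0},{"hand": 36,"tx": 0,"ty": 0,"tz": 0,"roll": 0},{"hand": 36,"tx": 0,"ty": 0,"tz": 0,"roll": 0}])

```text
clock: 22.13
ee_pos: [0.5167, 0.0436, 0.2272]
tcp_rot: [3.142, -0.001, -3.142]
ft_force: [-0.7, 0.5, 0.2]
finger_gap: 0.036
finger_force: 0.0
```

```bash
python3 b.py w10
```

```text
[0.5165 0.0434 0.2272] [-3.14158963e+00 -1.04392590e-03  3.14135325e+00]
[[-0.001 -0.955 -0.295  0.084]
 [ 1.    -0.001  0.    -0.001]
 [-0.    -0.295  0.955 -0.171]
 [ 0.     0.     0.     1.   ]] 345.752257701975
base 0.6 [208.  79.] 6189 [ 0.4395 -0.0204] rect [442.1 -20.5] [121.8 100.1] 58.0
shell_grip 0.8 [493. 212.] 2718 [0.5552 0.2651] rect [561.3 263.5] [76.1 48.5] 12.3
shell_grip 0.72 [344. 228.] 3453 [0.5616 0.1287] rect [563.6 129. ] [76.7 56.1] 28.7
shell_grip 0.71 [327.  15.] 2539 [0.3818 0.1004] rect [386.4 102.1] [35.1 62.6] 0.1
shell_grip 0.17 [491. 116.] 3702 [0.4572 0.2484] rect [455.3 252. ] [79.8 44. ] 0.1
cup_center 0.57 [187.  95.] 1252 [ 0.4429 -0.0216] rect [443.7 -20.5] [43.7 39.4] 82.1
tray 0.64 [493. 113.] 3730 [0.4639 0.3016] rect [461.2 305.7] [100.5  56. ] 0.2
disc_center 0.64 [205.  75.] 6087 [ 0.4397 -0.0205] rect [441.7 -20.9] [100.7 119.5] 70.3
disc_center 0.58 [ 34. 166.] 4562 [ 0.5259 -0.214 ] rect [ 528.3 -211. ] [79.2 92.4] 77.6
```

View pics/w10.png

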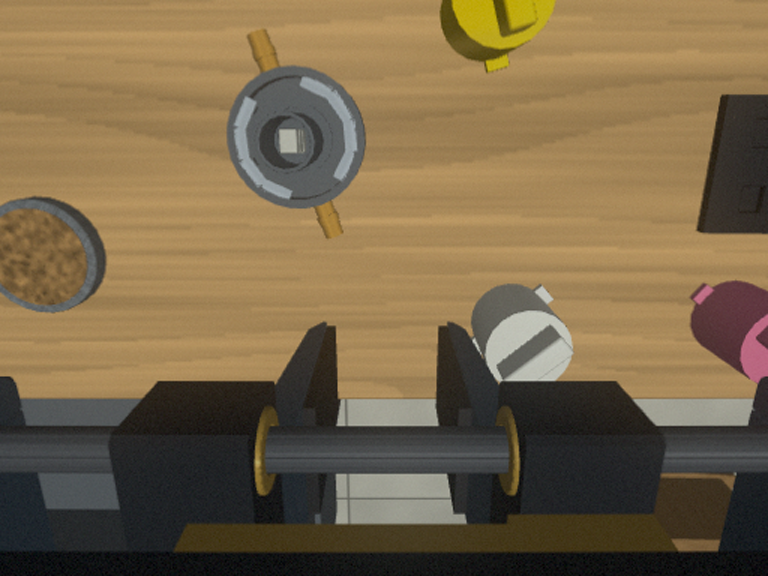

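The base at (295,138) holds the cup with tablets stacked inside at (290,140). The white shell is at (525,335) and the disc at (45,255). Moving over the white shell and turning to its bar.

Emit:
carry_out(deltas=[{"hand": 70,"tx": -20,"ty": 30,"tz": 0,"roll": 0},{"hand": 70,"tx": -20,"ty": 30,"tz": 0,"roll": 0},{"hand": 70,"tx": -15,"ty": 32,"tz": 0,"roll": 0},{"hand": 70,"tx": 0,"ty": 0,"tz": 0,"roll": 7},{"hand": 70,"tx": 0,"ty": 0,"tz": 0,"roll": 7},{"hand": 70,"tx": 0,"ty": 0,"tz": 0,"roll": 7},{"hand": 70,"tx": 0,"ty": 0,"tz": 0,"roll": 7},{"hand": 70,"tx": 0,"ty": 0,"tz": 0,"roll": 7},{"hand": 70,"tx": 0,"ty": 0,"tz": 0,"roll": 7},{"hand": 70,"tx": 0,"ty": 0,"tz": 0,"roll": 7}])

```text
clock: 23.32
ee_pos: [0.5723, 0.1354, 0.2272]
tcp_rot: [-3.141, -0.0, 2.28]
ft_force: [0.0, 0.7, 0.6]
finger_gap: 0.0699
finger_force: 0.0
```

Emit:
carry_out(deltas=[{"hand": 70,"tx": 0,"ty": 0,"tz": 0,"roll": 7},{"hand": 70,"tx": 0,"ty": 0,"tz": 0,"roll": 2},{"hand": 70,"tx": 0,"ty": 0,"tz": 0,"roll": 0},{"hand": 70,"tx": 0,"ty": 0,"tz": 0,"roll": 0}])

```text
clock: 23.65
ee_pos: [0.5724, 0.1354, 0.2273]
tcp_rot: [-3.141, -0.0, 2.131]
ft_force: [0.8, 0.4, -0.6]
finger_gap: 0.0701
finger_force: 0.0
```

```bash
python3 b.py w11
```

```text
[0.5724 0.1355 0.2273] [-3.14147462e+00 -7.78819749e-05  2.13113898e+00]
[[-0.001 -0.956 -0.295  0.083]
 [ 1.    -0.001  0.    -0.001]
 [-0.    -0.295  0.956 -0.171]
 [ 0.     0.     0.     1.   ]] 345.752257701975
base 0.92 [108. 201.] 4338 [ 0.4445 -0.0099] rect [443.3 -16.7] [119.2 103.2] 60.0
shell_grip 0.92 [57. 72.] 5385 [0.3793 0.1231] rect [378.6 123.6] [91.3 54.9] 39.0
shell_grip 0.84 [369.  19.] 3182 [0.5781 0.2962] rect [579.8 294.6] [72.7 32.8] 32.2
shell_grip 0.59 [273. 168.] 3487 [0.577  0.1511] rect [577.4 149.7] [60.7 62.2] 83.1
cup_center 0.86 [ 91. 222.] 1528 [ 0.4472 -0.0113] rect [446.4 -11.4] [66.6 37.6] 72.5
tray 0.38 [280.   4.] 63 [0.5073 0.2855] rect [507.5 284.8] [12.1  5.5] 32.1
tab0_center 0.22 [ 85. 219.] 170 [ 0.4367 -0.0375] rect [437.3 -37.5] [18.3 15.6] 0.2
disc_center 0.19 [293. 319.] 6807 [ 0.7036 -0.0036] rect [683.8  19.1] [191.7 204. ] 31.9
```

View pics/w11.png

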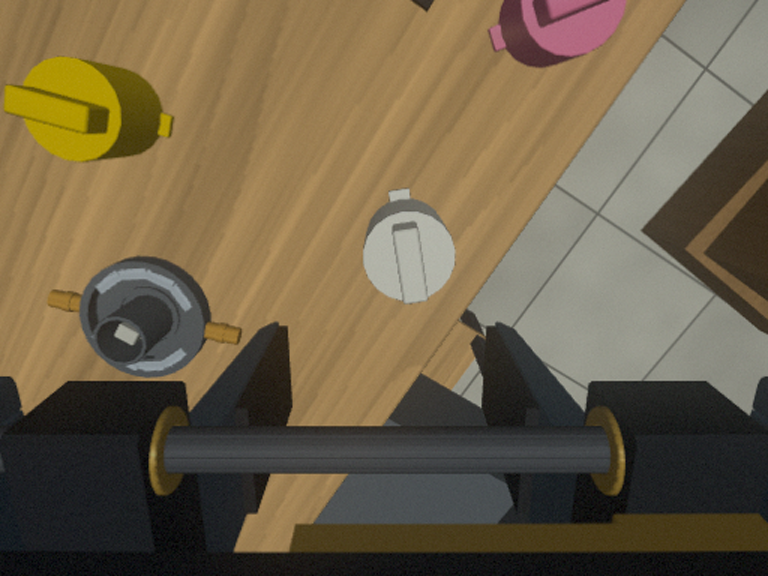

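The white shell is at (408,250). Its bar's top face has corners at about (393,231), (417,224), (427,299) and (402,303).

Run:
```python
from h import *
c=shot('wrist')
P=ray(c,np.array([(393,231),(417,229),(427,299),(402,303)])/1.5,.089)[:,:2]; print(P.round(4), P.mean(0))
d=(P[0]+P[1]-P[2]-P[3]); print('bar ang',np.degrees(np.arctan2(d[1],d[0])),np.hypot(*d)/2, np.linalg.norm(P[0]-P[1]))
hsv=cv2.cvtColor(c['color'],cv2.COLOR_RGB2HSV).astype(int)
w=ray(c,np.array([(399,194)])/1.5,.003)[:,:2]; print('lug',w)
q=[q for q in eyes.regions_of(c,'shell_center') if 230<q['at'][0]<300]
for r in q: print(r['p'],fitcyl(c,cv2.morphologyEx(r['pixels'].astype(np.uint8),cv2.MORPH_OPEN,np.ones((17,17))),(.57,.15),.031,0,.064))
```

```text
[[0.5639 0.156 ]
 [0.5755 0.1647]
 [0.6051 0.1306]
 [0.5932 0.12  ]] [0.58443834 0.14280047]
bar ang 130.07181005767808 0.0457944613539794 0.014538528587470194
lug [[0.56265197 0.16849466]]
```

Emit:
carry_out(deltas=[{"hand": 50,"tx": 0,"ty": 14,"tz": 0,"roll": 0},{"hand": 50,"tx": 0,"ty": 0,"tz": 0,"roll": -4},{"hand": 50,"tx": 0,"ty": 0,"tz": 0,"roll": -4},{"hand": 50,"tx": 0,"ty": 0,"tz": 40,"roll": 0},{"hand": 50,"tx": 0,"ty": 0,"tz": 40,"roll": 0},{"hand": 50,"tx": 0,"ty": 0,"tz": 27,"roll": 0},{"hand": 50,"tx": 0,"ty": 0,"tz": 0,"roll": 0},{"hand": 50,"tx": 0,"ty": 0,"tz": 0,"roll": 0},{"hand": 50,"tx": 0,"ty": 0,"tz": 0,"roll": 0}])

```text
clock: 24.85
ee_pos: [0.5854, 0.1431, 0.122]
tcp_rot: [3.14, 0.001, 2.269]
ft_force: [0.0, -0.0, 0.3]
finger_gap: 0.0501
finger_force: 0.0
```

Run:
```python
from h import *
T=tool(); c=shot('wrist'); s=st(); print(s['ee_pos'],np.degrees(s['tcp_rot']))
a=np.radians(130.1); R=np.array([[np.cos(a),-np.sin(a)],[np.sin(a),np.cos(a)]])
im=c['color'].copy()
for z,(l,w) in((.089,(.024,.008)),):
    X=[[*(R@np.array(p)+[.5844,.1428]),z] for p in((l,w),(l,-w),(-l,-w),(-l,w))]
    cv2.polylines(im,[np.int32(proj(c,X).round())],True,(255,0,0),1)
c['color']=im; x,y=proj(c,[.5844,.1428,.08])[0].astype(int); save(c,'w12',(x-80,y-70,x+80,y+60),4)
print(T[:3,:2].T@(np.array([.5844,.1428,0])-T[:3,3]))
```

```text
[0.58567212 0.14316509 0.12244048] [1.79852751e+02 9.42891600e-02 1.30000819e+02]
[ 0.00050505 -0.00120021]
```

View pics/w12.png

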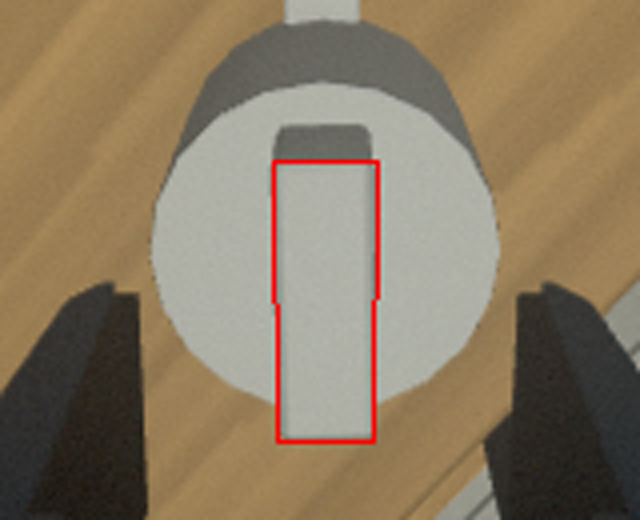

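The drawn outline sits on the white shell's bar. Descend and grip.

Emit:
carry_out(deltas=[{"hand": 50,"tx": 0.5,"ty": -1,"tz": 30,"roll": 0},{"hand": 50,"tx": 0,"ty": 0,"tz": 20,"roll": 0},{"hand": 50,"tx": 0,"ty": 0,"tz": 4,"roll": 0},{"hand": 50,"tx": 0,"ty": 0,"tz": 0,"roll": 0},{"hand": 13,"tx": 0,"ty": 0,"tz": 0,"roll": 0},{"hand": 13,"tx": 0,"ty": 0,"tz": 0,"roll": 0},{"hand": 13,"tx": 0,"ty": 0,"tz": 0,"roll": 0},{"hand": 13,"tx": 0,"ty": 0,"tz": 0,"roll": 0},{"hand": 13,"tx": 0,"ty": 0,"tz": 0,"roll": 0},{"hand": 13,"tx": 0,"ty": 0,"tz": 0,"roll": 0}])

```text
clock: 25.73
ee_pos: [0.5835, 0.1427, 0.0667]
tcp_rot: [3.141, 0.0, 2.269]
ft_force: [-0.5, -0.2, -0.9]
finger_gap: 0.0157
finger_force: 30.0
```

Emit:
carry_out(deltas=[{"hand": 13,"tx": 0,"ty": 0,"tz": 0,"roll": 0},{"hand": 13,"tx": 0,"ty": 0,"tz": 0,"roll": 0},{"hand": 13,"tx": 0,"ty": 0,"tz": 0,"roll": 0}])

```text
clock: 25.98
ee_pos: [0.5835, 0.1427, 0.0665]
tcp_rot: [3.141, 0.0, 2.269]
ft_force: [0.7, 0.5, 4.1]
finger_gap: 0.0158
finger_force: 30.0
```

Emit:
carry_out(deltas=[{"hand": 13,"tx": 0,"ty": 0,"tz": -20,"roll": 0},{"hand": 13,"tx": 0,"ty": 0,"tz": -35,"roll": 0},{"hand": 13,"tx": 0,"ty": 0,"tz": -30,"roll": 0},{"hand": 13,"tx": 0,"ty": 0,"tz": 0,"roll": -7},{"hand": 13,"tx": 0,"ty": 0,"tz": 0,"roll": -7},{"hand": 13,"tx": 0,"ty": 0,"tz": 0,"roll": -7},{"hand": 13,"tx": 0,"ty": 0,"tz": 0,"roll": -7},{"hand": 13,"tx": 0,"ty": 0,"tz": 0,"roll": -7},{"hand": 13,"tx": 0,"ty": 0,"tz": 0,"roll": -7},{"hand": 13,"tx": 0,"ty": 0,"tz": 0,"roll": -7}])

```text
clock: 26.82
ee_pos: [0.5829, 0.1426, 0.151]
tcp_rot: [-3.141, -0.001, 3.13]
ft_force: [0.2, -0.2, -1.0]
finger_gap: 0.0159
finger_force: 30.0
```

Emit:
carry_out(deltas=[{"hand": 13,"tx": 0,"ty": 0,"tz": 0,"roll": -7},{"hand": 13,"tx": 0,"ty": 0,"tz": 0,"roll": -7},{"hand": 13,"tx": 0,"ty": 0,"tz": 0,"roll": -6},{"hand": 13,"tx": 15,"ty": -9,"tz": 0,"roll": 0},{"hand": 13,"tx": 31,"ty": -18,"tz": 0,"roll": 0},{"hand": 13,"tx": 31,"ty": -18,"tz": 0,"roll": 0},{"hand": 13,"tx": 31,"ty": -18,"tz": 0,"roll": 0},{"hand": 13,"tx": 15,"ty": -9,"tz": 0,"roll": 0},{"hand": 13,"tx": 0,"ty": 0,"tz": 0,"roll": 0},{"hand": 13,"tx": 0,"ty": 0,"tz": 0,"roll": 0}])

```text
clock: 27.65
ee_pos: [0.4899, 0.034, 0.1514]
tcp_rot: [3.141, -0.0, -2.812]
ft_force: [-0.0, -1.0, -0.7]
finger_gap: 0.0156
finger_force: 30.0
```

```bash
cat > k.py <<'E'
from h import *
T=tool(); c=shot('wrist'); s=st(); print(s['ee_pos'],np.degrees(s['tcp_rot'])); save(c,'w13',s=1.5)
print('tool-frame to base mm',1000*T[:3,:2].T@(np.array([.4426,-.0220,0])-T[:3,3]))
hsv=cv2.cvtColor(c['color'],cv2.COLOR_RGB2HSV).astype(int); m0=(hsv[:,:,2]<110)|(hsv[:,:,1]<80)
for q in eyes.regions_of(c,'base')[:1]:
    print(q['p'],q['pixels'].sum(),*[np.round(v,4) for v in fitcyl(c,blob(q['pixels']&m0,q['at']),(.44,-.02),.049,0,.017)])
E
python3 k.py
```

```text
[0.49066504 0.03455625 0.15140911] [-1.79998196e+02  1.99583841e-02 -1.61046818e+02]
tool-frame to base mm [ 62.91518376 -37.6855843 ]Traceback (most recent call last):
  File "k.py", line 6, in <module>
    print(q['p'],q['pixels'].sum(),*[np.round(v,4) for v in fitcyl(c,blob(q['pixels']&m0,q['at']),(.44,-.02),.049,0,.017)])
                                                            ~~~~~~^^^^^^^^^^^^^^^^^^^^^^^^^^^^^^^^^^^^^^^^^^^^^^^^^^^^^^^
  File "h.py", line 35, in fitcyl
    h=max(cv2.findContours(m.astype(np.uint8),cv2.RETR_EXTERNAL,cv2.CHAIN_APPROX_NONE)[0],key=len)
                           ^^^^^^^^
AttributeError: 'NoneType' object has no attribute 'astype'
```

View pics/w13.png

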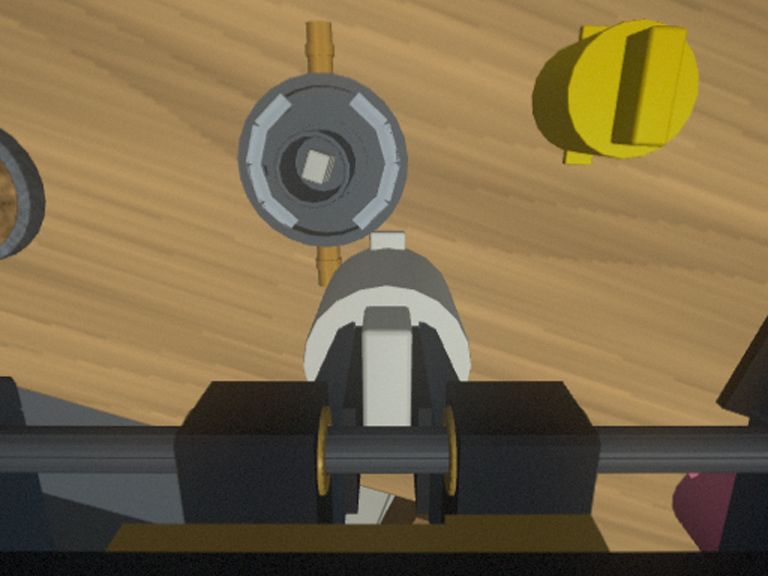

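The shell is held straight at (387,350), aligned with the base's tails at (319,40) and (328,265). The slots line up with the lugs. Centre it and lower.

Emit:
carry_out(deltas=[{"hand": 13,"tx": 20,"ty": -12,"tz": 0,"roll": 0},{"hand": 13,"tx": 25,"ty": -15,"tz": 0,"roll": 0},{"hand": 13,"tx": 18,"ty": -10.7,"tz": 0,"roll": 0},{"hand": 13,"tx": 0,"ty": 0,"tz": 0,"roll": 0},{"hand": 13,"tx": 0,"ty": 0,"tz": 0,"roll": 0}])

```text
clock: 28.17
ee_pos: [0.4435, -0.0216, 0.1513]
tcp_rot: [-3.142, 0.0, -2.811]
ft_force: [0.6, 0.8, -1.3]
finger_gap: 0.0159
finger_force: 30.0
```

Run:
```python
from h import *
T=tool(); print(T[:3,3],1000*T[:3,:2].T@(np.array([.4426,-.0220,0])-T[:3,3]),st()['tcp_rot'])
```

```text
[ 0.44347317 -0.0215676   0.15134212] [ 1.01329079 -0.11789344] [-3.14154377e+00  3.10645745e-04 -2.81073304e+00]
```

Emit:
carry_out(deltas=[{"hand": 13,"tx": 1.2,"ty": 0,"tz": 25,"roll": 0},{"hand": 13,"tx": 0,"ty": 0,"tz": 25,"roll": 0},{"hand": 13,"tx": 0,"ty": 0,"tz": 12,"roll": 0},{"hand": 13,"tx": 0,"ty": 0,"tz": 3,"roll": 0},{"hand": 13,"tx": 0,"ty": 0,"tz": 0,"roll": 0},{"hand": 13,"tx": 0,"ty": 0,"tz": 0,"roll": 0}])

```text
clock: 28.67
ee_pos: [0.4429, -0.0215, 0.0867]
tcp_rot: [-3.141, 0.001, -2.809]
ft_force: [0.1, -0.7, -1.4]
finger_gap: 0.016
finger_force: 30.0
```

Emit:
carry_out(deltas=[{"hand": 13,"tx": 0,"ty": 0,"tz": 3,"roll": 0},{"hand": 13,"tx": 0,"ty": 0,"tz": 2,"roll": 0},{"hand": 13,"tx": 0,"ty": 0,"tz": 0,"roll": 0},{"hand": 13,"tx": 0,"ty": 0,"tz": 0,"roll": 0}])

```text
clock: 29.0
ee_pos: [0.4421, -0.022, 0.0815]
tcp_rot: [-3.141, 0.0, -2.81]
ft_force: [-0.6, -0.2, -2.1]
finger_gap: 0.0157
finger_force: 30.0
```

Emit:
carry_out(deltas=[{"hand": 13,"tx": 0,"ty": 0,"tz": 3,"roll": 0},{"hand": 13,"tx": 0,"ty": 0,"tz": 3,"roll": 0},{"hand": 13,"tx": 0,"ty": 0,"tz": 3,"roll": 0},{"hand": 13,"tx": 0,"ty": 0,"tz": 1.2,"roll": 0},{"hand": 13,"tx": 0,"ty": 0,"tz": 0,"roll": 0},{"hand": 13,"tx": 0,"ty": 0,"tz": 0,"roll": 0}])

```text
clock: 29.5
ee_pos: [0.4419, -0.022, 0.071]
tcp_rot: [3.141, -0.0, -2.81]
ft_force: [-0.0, -0.2, -1.6]
finger_gap: 0.0156
finger_force: 30.0
```

Emit:
carry_out(deltas=[{"hand": 13,"tx": 0,"ty": 0,"tz": 0,"roll": 6},{"hand": 13,"tx": 0,"ty": 0,"tz": 0,"roll": 6},{"hand": 13,"tx": 0,"ty": 0,"tz": 0,"roll": 6},{"hand": 13,"tx": 0,"ty": 0,"tz": 0,"roll": 6},{"hand": 13,"tx": 0,"ty": 0,"tz": 0,"roll": 6},{"hand": 13,"tx": 0,"ty": 0,"tz": 0,"roll": 6},{"hand": 13,"tx": 0,"ty": 0,"tz": 0,"roll": 6},{"hand": 13,"tx": 0,"ty": 0,"tz": 0,"roll": 6},{"hand": 13,"tx": 0,"ty": 0,"tz": 0,"roll": 6},{"hand": 13,"tx": 0,"ty": 0,"tz": 0,"roll": 3}])

```text
clock: 30.33
ee_pos: [0.442, -0.022, 0.0712]
tcp_rot: [3.142, 0.0, 2.472]
ft_force: [0.2, -0.9, -0.7]
finger_gap: 0.0159
finger_force: 30.0
```

Emit:
carry_out(deltas=[{"hand": 13,"tx": 0,"ty": 0,"tz": 0,"roll": 2},{"hand": 13,"tx": 0,"ty": 0,"tz": 0,"roll": 2},{"hand": 13,"tx": 0,"ty": 0,"tz": 0,"roll": 2},{"hand": 13,"tx": 0,"ty": 0,"tz": 0,"roll": 0},{"hand": 13,"tx": 0,"ty": 0,"tz": 0,"roll": 0}])

```text
clock: 30.75
ee_pos: [0.4419, -0.0219, 0.0712]
tcp_rot: [3.142, -0.0, 2.375]
ft_force: [-0.9, 0.0, -1.0]
finger_gap: 0.0161
finger_force: 30.0
```

Run:
```python
from h import *
s=st(); print(s['ee_pos'],np.degrees(s['tcp_rot']),s['ft_force'],s['ft_torque'])
```

```text
[ 0.44193272 -0.0219274   0.07115519] [ 1.79998340e+02 -3.05552819e-03  1.36052390e+02] [-0.8666478   0.01113843 -0.9536892 ] [0.10929713 0.03088761 0.01041429]
```

Emit:
carry_out(deltas=[{"hand": 13,"tx": 0,"ty": 0,"tz": 0,"roll": 2},{"hand": 13,"tx": 0,"ty": 0,"tz": 0,"roll": 2},{"hand": 13,"tx": 0,"ty": 0,"tz": 0,"roll": 1},{"hand": 13,"tx": 0,"ty": 0,"tz": 0,"roll": 0}])

```text
clock: 31.08
ee_pos: [0.4422, -0.0219, 0.0712]
tcp_rot: [3.141, 0.0, 2.287]
ft_force: [2.1, 2.4, -0.2]
finger_gap: 0.0161
finger_force: 30.6
```

Run:
```python
from h import *
s=st(); print(s['ee_pos'],np.degrees(s['tcp_rot']),s['ft_force'],s['ft_torque'],s['finger_gap'])
```

```text
[ 0.4422338  -0.0219054   0.07120562] [1.79981835e+02 2.60643584e-02 1.31052630e+02] [ 2.10728976  2.40922669 -0.17149104] [ 0.59160375 -0.40262545  1.11093451] 0.016129825090237138
```

At the stop (1.1 Nm). Ease off, release and rise.

Emit:
carry_out(deltas=[{"hand": 13,"tx": 0,"ty": 0,"tz": 0,"roll": -1},{"hand": 13,"tx": 0,"ty": 0,"tz": 0,"roll": 0},{"hand": 40,"tx": 0,"ty": 0,"tz": 0,"roll": 0},{"hand": 40,"tx": 0,"ty": 0,"tz": 0,"roll": 0},{"hand": 40,"tx": 0,"ty": 0,"tz": 0,"roll": 0},{"hand": 40,"tx": 0,"ty": 0,"tz": 0,"roll": 0},{"hand": 40,"tx": 0,"ty": 0,"tz": -25,"roll": 0},{"hand": 40,"tx": 0,"ty": 0,"tz": -40,"roll": 0},{"hand": 40,"tx": 0,"ty": 0,"tz": -40,"roll": 0},{"hand": 40,"tx": 0,"ty": 0,"tz": 0,"roll": 0}])

```text
clock: 31.92
ee_pos: [0.4447, -0.0225, 0.1819]
tcp_rot: [3.137, 0.007, 2.304]
ft_force: [1.6, -0.6, 1.1]
finger_gap: 0.0396
finger_force: 0.0
```

```bash
cat > m.py <<'E'
from h import *
T=tool(); c=shot('wrist'); s=st(); print(s['ee_pos'],np.degrees(s['tcp_rot'])); im=c['color'].copy()
a=np.radians(131); R=np.array([[np.cos(a),-np.sin(a)],[np.sin(a),np.cos(a)]])
X=[[*(R@np.array(p)+[.4424,-.022]),.093] for p in((.024,.008),(.024,-.008),(-.024,-.008),(-.024,.008))]
cv2.polylines(im,[np.int32(proj(c,X).round())],True,(255,0,0),1); c['color']=im
x,y=proj(c,[.4424,-.022,.05])[0].astype(int); save(c,'w14',(x-90,y-80,x+90,y+60),4)
c=shot('top')
for q in eyes.regions_of(c,'disc_center')[:2]: print(q['p'],q['at'],*[np.round(v,4) for v in fitcyl(c,q['pixels'],(.53,-.2),.045,0,.016)])
c=shot('scene')
for q in eyes.regions_of(c,'disc_center')[:2]: print(q['p'],q['at'],*[np.round(v,4) for v in fitcyl(c,q['pixels'],(.53,-.2),.045,0,.016)])
E
python3 m.py
```

```text
[ 0.44390264 -0.02233181  0.17932487] [179.77424384   0.29576271 131.99036145]
0.95 [315.1, 189.4] [ 0.5281 -0.2262] 0.9114
0.92 [199.1, 164.4] [ 0.5337 -0.2222] 0.8679
```

View pics/w14.png

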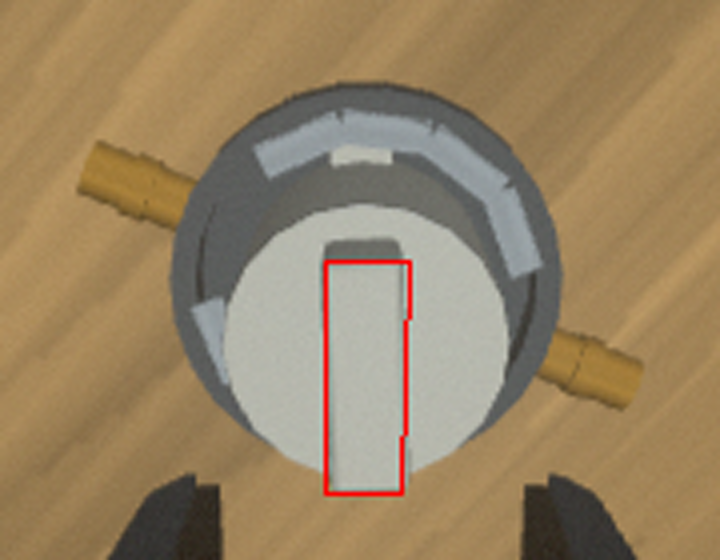

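The shell is locked: its lug sits under the lip at (362,155), about 68° from the slot axis. Now the disc: turn to the world axes and go behind it.

Emit:
carry_out(deltas=[{"hand": 40,"tx": 0,"ty": 0,"tz": 0,"roll": -7},{"hand": 40,"tx": 0,"ty": 0,"tz": 0,"roll": -7},{"hand": 40,"tx": 0,"ty": 0,"tz": 0,"roll": -7},{"hand": 40,"tx": 0,"ty": 0,"tz": 0,"roll": -7},{"hand": 40,"tx": 0,"ty": 0,"tz": 0,"roll": -7},{"hand": 40,"tx": 0,"ty": 0,"tz": 0,"roll": -7},{"hand": 40,"tx": 0,"ty": 0,"tz": 0,"roll": -6},{"hand": 40,"tx": 6,"ty": -35,"tz": 0,"roll": 0},{"hand": 40,"tx": 6,"ty": -40,"tz": 0,"roll": 0},{"hand": 40,"tx": 6,"ty": -40,"tz": 0,"roll": 0}])

```text
clock: 33.0
ee_pos: [0.423, -0.1375, 0.1749]
tcp_rot: [3.141, -0.002, -3.139]
ft_force: [1.6, 0.6, 0.2]
finger_gap: 0.0403
finger_force: 0.0
```

Emit:
carry_out(deltas=[{"hand": 40,"tx": 0,"ty": -40,"tz": 0,"roll": 0},{"hand": 40,"tx": 0,"ty": -40,"tz": 0,"roll": 0},{"hand": 40,"tx": 0,"ty": 0,"tz": 0,"roll": 0},{"hand": 40,"tx": 0,"ty": 0,"tz": 0,"roll": 0},{"hand": 40,"tx": 0,"ty": 0,"tz": 0,"roll": 0}])

```text
clock: 33.42
ee_pos: [0.4232, -0.2164, 0.175]
tcp_rot: [3.14, -0.002, 3.141]
ft_force: [-0.2, 0.9, 0.5]
finger_gap: 0.0397
finger_force: 0.0
```

```bash
cat > n.py <<'E'
from h import *
c=shot('wrist'); s=st(); print(s['ee_pos'],np.degrees(s['tcp_rot']))
for q in eyes.regions_of(c,'disc_center')[:2]: print(q['p'],q['at'],q['pixels'].sum(),*[np.round(v,4) for v in fitcyl(c,q['pixels'],(.53,-.2),.045,0,.016)])
c=shot('top')
for q in eyes.regions_of(c,'bin_mouth')[:1]:
    w=ray(c,np.argwhere(q['pixels'])[:,::-1],-.05); print('bin',q['p'],w.min(0),w.max(0))
E
python3 n.py
```

```text
[ 0.42335225 -0.21585659  0.17526042] [ 1.79920921e+02 -9.94642466e-02 -1.79986125e+02]
0.56 [255.1, 257.5] 3719 [ 0.5196 -0.2199] 0.676
bin 0.77 [ 0.6725966 -0.4671593 -0.05     ] [ 0.94575221 -0.02155213 -0.05      ]
```

Emit:
carry_out(deltas=[{"hand": 40,"tx": 0,"ty": -4.5,"tz": 40,"roll": 0},{"hand": 40,"tx": 0,"ty": 0,"tz": 40,"roll": 0},{"hand": 40,"tx": 0,"ty": 0,"tz": 40,"roll": 0},{"hand": 40,"tx": 0,"ty": 0,"tz": 32,"roll": 0},{"hand": 40,"tx": 0,"ty": 0,"tz": 12,"roll": 0},{"hand": 40,"tx": 0,"ty": 0,"tz": 0,"roll": 0},{"hand": 40,"tx": 0,"ty": 0,"tz": 0,"roll": 0}])

```text
clock: 34.2
ee_pos: [0.4239, -0.2207, 0.012]
tcp_rot: [3.141, -0.001, -3.141]
ft_force: [-0.0, 0.8, 0.6]
finger_gap: 0.04
finger_force: 0.0
```

Emit:
carry_out(deltas=[{"hand": 40,"tx": -10,"ty": 0,"tz": 2,"roll": 0},{"hand": 40,"tx": -10,"ty": 0,"tz": 0,"roll": 0},{"hand": 40,"tx": -10,"ty": 0,"tz": 0,"roll": 0},{"hand": 40,"tx": -10,"ty": 0,"tz": 0,"roll": 0},{"hand": 40,"tx": -10,"ty": 0,"tz": 0,"roll": 0},{"hand": 40,"tx": -10,"ty": 0,"tz": 0,"roll": 0},{"hand": 40,"tx": -10,"ty": 0,"tz": 0,"roll": 0},{"hand": 40,"tx": -10,"ty": 0,"tz": 0,"roll": 0},{"hand": 40,"tx": -10,"ty": 0,"tz": 0,"roll": 0},{"hand": 40,"tx": -10,"ty": 0,"tz": 0,"roll": 0}])

```text
clock: 35.03
ee_pos: [0.5248, -0.2214, 0.0101]
tcp_rot: [3.141, -0.0, 3.142]
ft_force: [-1.3, 0.4, 2.9]
finger_gap: 0.0398
finger_force: 1.2
```

Run:
```python
from h import *
print(tool()[:3,3])
for n in('top','scene'):
    c=shot(n)
    for q in eyes.regions_of(c,'disc_center')[:2]: print(q['p'],q['at'],*[np.round(v,4) for v in fitcyl(c,q['pixels'],(.53,-.2),.045,0,.016)])
```

```text
[ 0.52482835 -0.22137584  0.01005466]
0.58 [185.3, 171.5] [ 0.5865 -0.2209] 0.9045
```

Emit:
carry_out(deltas=[{"hand": 40,"tx": -10,"ty": 0,"tz": 1,"roll": 0},{"hand": 40,"tx": -10,"ty": 0,"tz": 0,"roll": 0},{"hand": 40,"tx": -10,"ty": 0,"tz": 0,"roll": 0},{"hand": 40,"tx": -10,"ty": 0,"tz": 0,"roll": 0},{"hand": 40,"tx": -10,"ty": 0,"tz": 0,"roll": 0},{"hand": 40,"tx": -10,"ty": 0,"tz": 0,"roll": 0},{"hand": 40,"tx": -10,"ty": 0,"tz": 0,"roll": 0},{"hand": 40,"tx": -12,"ty": 0,"tz": 0,"roll": 0},{"hand": 40,"tx": -15,"ty": 0,"tz": 0,"roll": 0},{"hand": 40,"tx": -15,"ty": 0,"tz": 0,"roll": 0}])

```text
clock: 36.07
ee_pos: [0.6372, -0.2213, 0.0091]
tcp_rot: [-3.142, -0.0, 3.142]
ft_force: [-0.6, 0.4, -0.2]
finger_gap: 0.0397
finger_force: 0.0
```

Emit:
carry_out(deltas=[{"hand": 40,"tx": -15,"ty": 0,"tz": 0,"roll": 0},{"hand": 40,"tx": 0,"ty": 0,"tz": 0,"roll": 0},{"hand": 40,"tx": 20,"ty": 0,"tz": -10,"roll": 0},{"hand": 40,"tx": 30,"ty": 0,"tz": -40,"roll": 0},{"hand": 40,"tx": 30,"ty": 0,"tz": -40,"roll": 0},{"hand": 40,"tx": 30,"ty": 0,"tz": -40,"roll": 0},{"hand": 40,"tx": 30,"ty": 0,"tz": -40,"roll": 0},{"hand": 40,"tx": 0,"ty": 0,"tz": 0,"roll": 0},{"hand": 40,"tx": 0,"ty": 0,"tz": 0,"roll": 0}])

```text
clock: 36.82
ee_pos: [0.531, -0.222, 0.1546]
tcp_rot: [-3.14, 0.003, 3.141]
ft_force: [0.9, -1.0, -0.5]
finger_gap: 0.0403
finger_force: 0.0
```

Run:
```python
from h import *
c=shot('scene'); save(c,'s9',s=1.5)
for q in eyes.regions_of(c,'disc_center')[:2]: print(q['p'],q['at'],ray(c,q['at'],-.19))
```

```text
0.81 [153.2, 227.4] [[ 0.77166276 -0.22558889 -0.19      ]]
```

View pics/s9.png

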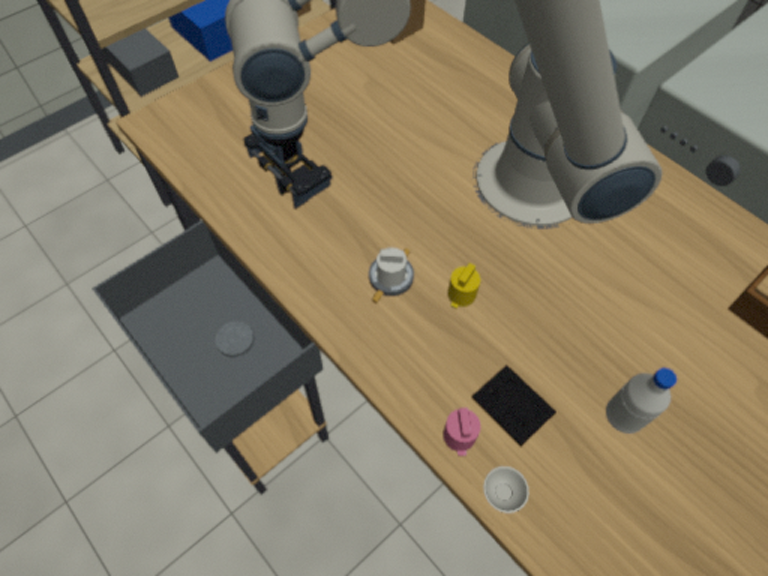

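The disc lies in the bin at (235,338). The shell is locked on the base at (391,265), the tray at (513,405) is empty, and the bottle and bowl are in their places. The jar at (285,147) is hidden behind the arm, which kept well clear of it. Handing in.

```bash
python3 -c "
from rig import workorder
print(workorder.hand_in())"
```

```text
the job is handed in; nothing more can be done
None
```

I handed the job in; no verdict came back. The cup stands in the base with all three tablets, the white shell is locked over it about 68° from the slots, and the disc is in the bin. The bottle, jar and bowl were not touched, though the arm hid the jar in my last picture.

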